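Get the mitre box out from behind the tins

ROBOT

A 7-joint arm with a two-finger parallel gripper is mounted at the origin on the work surface. World frame = base frame: x ahead of the robot, y to its left, z up, the work surface at z = 0. Lengths are in m, angles in rad, forces in N, time in s.
With the tool pointing down it reaches from about 0.35 to 0.9 m from the base axis. Payload 8.1 kg.
Tool frame: the origin (TCP) lies at the very end of the fingers, on their centre line; the grasp point (between the pads) lies grip_depth behind it (grip_depth is the distance from the TCP to the grasp point, in m); z points along the fingers, y is the direction in which the jaws open and shut (so a half turn about z gives the same grasp; the last joint's range is limited). The gripper opens to 92 mm and grips with 3 to 60 N. Pads are 19 mm wide; open, the fingers measure 130 mm over their backs; the gripper's body (75 mm by 190 mm) begins 47 mm behind the grasp point.
Start: joints at [1.17, 0.434, 0.025, 1.573, -0.012, 1.134, -0.075], TCP at [0.183, -0.598, 0.227] pointing down, gripper open.
Joint ranges: [-2.62, 2.62], [-0.44, 2.09], [-1.27, 1.32], [0.08, 2.57], [-1.32, 4.46], [0.12, 2], [-2.74, 2.74]. Speed limits (rad/s): [2.22, 2.22, 3.01, 3.01, 3.14, 3.14, 3.14].

INTERFACE

Orientations are given as a unit quaternion [x, y, z, w].
In Python, from bench import state, grab_frame, hand_in, grip_depth gives the robot as it stands.
- The arm moves only by the shell command python3 -m handwheel 'ROWS' [FORCE]. ROWS is JSON, a list of rows, each an object with "jaw": the gripper command: -1 is shut, 1 is fully open, values between are in proportion; "dp": the shift along the tool's x, y, z in mm, a list of three; "turn": the turn, a rotation vector about the tool's x, y, z in rad, a list of three. In form: [{"jaw": jaw, "dp": [tx, ty, tz], "turn": [rx, ry, rz]}, ...]. A call has 1 to 5 rows; each row shifts and turns the commanded pose from where the row before left it, along the tool's axes as they then stand; what a row does not reach is not made up. A row lasts 1/10 s, in which the tool goes at most 50 mm and 8.59 degrees, less where a joint would pass 70% of its speed; a pose out of reach is approached as far as the arm can. A call is refused whole if a number of a shift passes 50 or a number of a turn 0.15, either way. A call with a gripper value outside its range is refused whole. The fingers move at their own pace and stop on an object; FORCE is the grip in N (left out, the last holds). Time passes only in rows, so rows that do not move let the fingers close. It gives the time, the measured TCP pose, the force and the opening at its end, in the units of the state.
- state(): the state, without advancing time (a new reading comes with each control period).
- grab_frame(name): name is "scene" or "top" or "wrist"; returns a dict with "frame" (384x512x3 uint8, red, green, blue), "K" (3x3 intrinsics, pixels), "world_from_camera" (4x4, takes a point from camera to world coordinates). Camera axes: x right, y up, looking along -z (the intrinsics and any distortion apply to the point x, -y, -z); pixel columns grow to the right and rows downward; lengths in m; the calibration is good to about 2 mm. A picture is of the moment at which its call begins. There is no depth.
- hand_in(): hands the job in, once; it reports no verdict.
The state is a dict: "time": time; "q": joint angles; "dq": joint speeds; "effort": joint torques, N m; "tcp_pos": TCP position; "orientation": TCP orientation; "wrist_force": force on the tool from outside, world axes, zero at the start; "torque": the same for the moment, N m; "opening": opening from 0.0 (shut) to 1.0 (fully open).
Only numpy, scipy, OpenCV 4.12 (cv2) and the standard library are available. Lean on these libraries where they do the work, as an engineer would, in place of code of your own. Each camera call takes 0.05 s, during which the arm holds its last target.

TASK

I need the mitre box that is pushed into the little bench shelf, but the round tin, the glue bottle and the square oil tin stand in front of it. Stand all three upright in the steel tray, then pull the mitre box out and lay it in the middle of the saw board, lengthwise along it and channel up. Then put the three containers back upright just where each of them stood; don't knock the mitre box against them, tip anything over or disturb the sanding block, the batten or the saw.

Things in the scene. Friction and masses are not known exactly. Their poses are not given: they have to be found in the camera images.
- tin_mid (a point): Round steel tin with lid and paper band, 60 mm in diameter, 70 high, about 0.22 kg. Point: its centre, 35 mm above its underside; z up. One of three containers standing in a line in front of the shelf, in any order; where it stands at the start is the place it goes back to.
- glue_mid (a point): White plastic glue bottle, round, 42 mm in diameter up to 62 mm height, then shoulder and narrow nozzle, 90 high in all, about 0.10 kg. Point: on its axis, 45 mm above its underside; z up. In the line of three in front of the shelf; where it stands at the start is the place it goes back to.
- oil_tin_mid (a point): Square grey tin, 50 x 50 mm in plan (faces square to its x and y), 68 high, plus a black cap 20 across and 12 high, 11 mm off centre to its +x; about 0.22 kg. Point: 40 mm above the middle of its underside; z up. In the line of three in front of the shelf; where it stands at the start is the place it goes back to.
- mitre_box_mid (a point): Beech mitre box, a straight U channel with open top and ends: 56 mm wide (own x), 250 long (own y), 45 high, walls and floor 9 thick, 0.24 kg. Point: centre of the outer form, 22.5 mm up. It lies on the bench along the shelf's y; at the start its -y end sticks out 70 to 95 mm, the rest is under the roof: pull it about 190 mm along its -y, where the containers stand, before lifting.
- shelf: Fixed bench-top shelf, blue sheet steel with a grey board on top, open on its -y side only. Origin on the bench under the middle of its open front edge; it reaches 273 mm along +y and 103 mm either way in x. Clear height inside 125 mm, board top 143, goods on it up to 190. Wood offcuts along both cheeks leave 130 mm free between them.
- tray: Fixed shallow sheet-steel tray, 124 mm (x) by 260 mm (y), floor 3 mm thick, rim 14 mm high and 3 mm thick (inside 118 x 254 mm). Origin at the centre of its underside, on the bench.
- saw_board: Fixed flat dark-brown wooden board with old saw cuts, 106 mm (x) by 290 mm (y), 12 mm thick, no rim. Origin at the centre of its underside, on the bench; its long side is its y.
- sanding_block: Cork sanding block 60 x 110 x 32 mm, loose, origin at the centre of its underside, to be left alone.
- batten: Pine batten 22 x 360 x 30 mm, loose, lying along its y, origin at the centre of its underside, to be left alone.
- saw: Small back saw lying on its side, about 360 mm long along its y, 30 mm high, loose, origin near its middle on the bench, to be left alone.
Things that resemble listed ones, but are neither listed nor needed, are in the scene too. Leave any green or yellow look-alike of the part that bears glue_mid alone.

How it is judged:
On the way, in this order (a step that is already met when the one before it is completed fails the run):
1. all three containers stand upright in the tray, let go (x of tin_mid in the frame of tray between -0.045 and 0.045 m and y of tin_mid in the frame of tray between -0.115 and 0.115 m and z of tin_mid in the frame of tray between 0.03 and 0.046 m and angle between each of tin_mid, glue_mid, oil_tin_mid's own z axis and vertical below 0.15 rad and contact force between each of tin, glue, oil_tin and the fingers below 0.1 N and x of glue_mid in the frame of tray between -0.045 and 0.045 m and y of glue_mid in the frame of tray between -0.115 and 0.115 m and z of glue_mid in the frame of tray between 0.04 and 0.056 m and x of oil_tin_mid in the frame of tray between -0.045 and 0.045 m and y of oil_tin_mid in the frame of tray between -0.115 and 0.115 m and z of oil_tin_mid in the frame of tray between 0.035 and 0.051 m), for 0.2 s.
2. the mitre box lies in the middle of the saw board, lengthwise, channel up, let go, while the three containers stand in the tray (x of mitre_box_mid in the frame of saw_board between -0.015 and 0.015 m and y of mitre_box_mid in the frame of saw_board between -0.015 and 0.015 m and z of mitre_box_mid in the frame of saw_board between 0.0285 and 0.0405 m and angle between the y axis of mitre_box_mid and the y axis of saw_board, either way round below 0.14 rad and angle between each of mitre_box_mid, tin_mid, glue_mid, oil_tin_mid's own z axis and vertical below 0.15 rad and contact force between mitre_box and the fingers below 0.1 N and x of tin_mid in the frame of tray between -0.045 and 0.045 m and y of tin_mid in the frame of tray between -0.115 and 0.115 m and z of tin_mid in the frame of tray between 0.03 and 0.046 m and x of glue_mid in the frame of tray between -0.045 and 0.045 m and y of glue_mid in the frame of tray between -0.115 and 0.115 m and z of glue_mid in the frame of tray between 0.04 and 0.056 m and x of oil_tin_mid in the frame of tray between -0.045 and 0.045 m and y of oil_tin_mid in the frame of tray between -0.115 and 0.115 m and z of oil_tin_mid in the frame of tray between 0.035 and 0.051 m), for 0.2 s.
At the end, for the whole second after the job is handed in: Mitre box flat, channel up, on the saw board, centred within 15 mm each way and lengthwise within 8 degrees; round tin, glue bottle and square tin each upright within 15 mm of where they stood at the start (any turn); all released and at rest (x of mitre_box_mid in the frame of saw_board between -0.015 and 0.015 m and y of mitre_box_mid in the frame of saw_board between -0.015 and 0.015 m and z of mitre_box_mid in the frame of saw_board between 0.0285 and 0.0405 m and angle between the y axis of mitre_box_mid and the y axis of saw_board, either way round below 0.14 rad and angle between each of mitre_box_mid, tin_mid, glue_mid, oil_tin_mid's own z axis and vertical below 0.15 rad and contact force between each of mitre_box, tin, glue, oil_tin and the fingers below 0.1 N and linear speed of each of mitre_box, tin, glue, oil_tin below 0.02 m/s and distance of each of tin_mid, glue_mid, oil_tin_mid from where it was at the start of the episode below 0.015 m); the robot touches nothing.
It fails at once if a container or the mitre box is tipped over (angle between any of tin_mid, glue_mid, oil_tin_mid, mitre_box_mid's own z axis and vertical above 0.8 rad).
It fails at once if the mitre box is knocked or pushed against a container (contact force between mitre_box and tin above 2 N or contact force between mitre_box and glue above 2 N or contact force between mitre_box and oil_tin above 2 N).
It fails at once if the sanding block, the batten or the saw is moved by more than 15 mm (distance of any of sanding_block, batten, saw from where it was at the start of the episode above 0.015 m).
It also fails if it takes over 138 s, if anything falls off the work surface, if the arm or the gripper's body presses on something with over 40 N, if the wrist force passes 120 N, or if a joint passes its speed limit or range.

## Working session

There is one attempt and no reset: what is moved stays moved. The work goes in short steps, Python scripts to look and compute and a shell command to move; the robot and the scene stay as the last step left them, time stands still between calls to the robot, and variables do not carry over. Pictures are saved under pics/ and viewed, and the job is handed in when it is done.

```bash
ls; mkdir -p pics
python3 - <<'E'
from bench import state, grab_frame, grip_depth
import cv2
print(grip_depth); s=state(); print(s)
for n in ["scene","top","wrist"]:
    f=grab_frame(n); cv2.imwrite(f"pics/{n}0.png",f["frame"][:,:,::-1]); print(n,f["K"],f["world_from_camera"])
    print([k for k in f])
E
```

```text
pics
0.0188
{'time': 0.0, 'q': array([ 1.1704052 ,  0.43523026,  0.0249591 ,  1.57410204, -0.01158528,
        1.13396962, -0.07507475]), 'dq': array([ 7.63674270e-04,  1.38344325e-03,  4.86381864e-05, -1.71793537e-04,
       -3.01876352e-04, -1.87801912e-03,  2.23911141e-04]), 'effort': array([-2.82455294e-04, -6.67845941e+01,  9.84624512e-01, -3.14461684e+01,
       -6.06983900e-02,  4.30359878e-02,  1.41128753e-04]), 'tcp_pos': array([ 0.18318099, -0.59702435,  0.22593837]), 'orientation': array([ 9.88937129e-01,  1.48333213e-01, -1.89619246e-04, -7.58956169e-04]), 'wrist_force': array([ 0.25498752, -0.00347714,  0.25967978]), 'torque': array([0.02240943, 0.03705042, 0.02637913]), 'opening': 0.9992692600199906}
scene [[428.72943557   0.         252.08203753]
 [  0.         428.72943557 190.95399882]
 [  0.           0.           1.        ]] [[-0.01101356 -0.79498644  0.60652721  1.44223337]
 [ 0.99989647 -0.00313841  0.01404294  0.04493099]
 [-0.00926042  0.60661908  0.7949387   1.13309286]
 [ 0.          0.          0.          1.        ]]
['frame', 'K', 'world_from_camera']
top [[363.00369586   0.         252.80180507]
 [  0.         363.00369586 192.76893606]
 [  0.           0.           1.        ]] [[-1.19233004e-02  9.94467450e-01 -1.04366305e-01  5.17085662e-01]
 [-9.99928915e-01 -1.18608866e-02  1.21866200e-03  2.81587819e-02]
 [-2.59572182e-05  1.04373417e-01  9.94538179e-01  1.07549153e+00]
 [ 0.00000000e+00  0.00000000e+00  0.00000000e+00  1.00000000e+00]]
['frame', 'K', 'world_from_camera']
wrist [[269.12481735   0.         254.31748798]
 [  0.         269.12481735 189.16676036]
 [  0.           0.           1.        ]] [[ 0.29528755  0.90768169  0.29819326  0.26500547]
 [-0.9554065   0.28116278  0.09025468 -0.57307784]
 [-0.00191833 -0.31154686  0.95022885  0.38518261]
 [ 0.          0.          0.          1.        ]]
['frame', 'K', 'world_from_camera']
```

View pics/scene0.png

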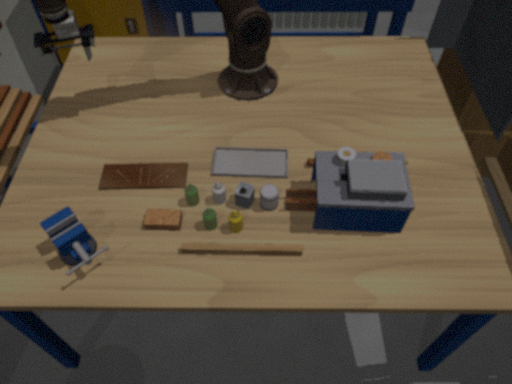

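View pics/top0.png

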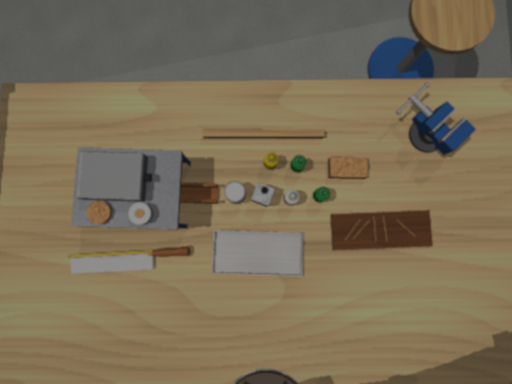

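View pics/wrist0.png

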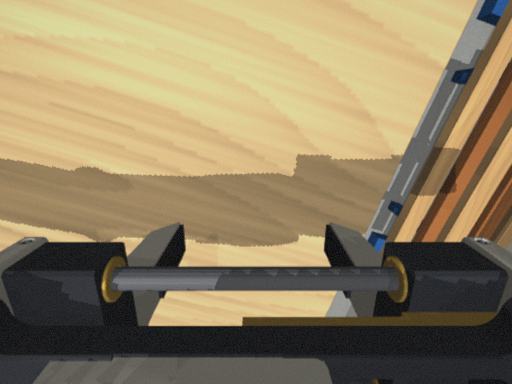

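```bash
cat > h.py <<'E'
import numpy as np, cv2
from bench import state, grab_frame
from scipy.spatial.transform import Rotation as R
def ray(f,u,v):
    K=f["K"];T=f["world_from_camera"]
    d=np.array([(u-K[0,2])/K[0,0],-(v-K[1,2])/K[1,1],-1.0])
    return T[:3,3],T[:3,:3]@d
def on(f,u,v,z):
    o,d=ray(f,u,v); return o+d*(z-o[2])/d[2]
def proj(f,p):
    T=f["world_from_camera"];K=f["K"]
    c=T[:3,:3].T@(np.asarray(p)-T[:3,3]); x=np.array([c[0],-c[1],-c[2]])
    return (K@x/x[2])[:2]
def save(name,im,k=1,interp=cv2.INTER_CUBIC):
    cv2.imwrite("pics/"+name+".png",cv2.resize(im[:,:,::-1],None,fx=k,fy=k,interpolation=interp))
def st():
    s=state(); e=R.from_quat(s["orientation"]).as_matrix()
    print("t",round(s["time"],2),"tcp",s["tcp_pos"].round(4),"x",e[:,0].round(3),"y",e[:,1].round(3),"z",e[:,2].round(3),"F",s["wrist_force"].round(1),"op",round(s["opening"],3),"q",s["q"].round(2))
E
python3 - <<'E'
from h import *
f=grab_frame("top"); save("topc",f["frame"][110:290,60:330],2.9)
save("topd",f["frame"][140:290,200:450],3)
g=grab_frame("scene"); save("scc",g["frame"][140:270,90:350],3)
st()
E
```

```text
t 0.25 tcp [ 0.1833 -0.5973  0.2264] x [ 0.956  0.293 -0.   ] y [ 0.293 -0.956 -0.001] z [-0.     0.001 -1.   ] F [-0.2 -0.7  0.8] op 1.004 q [ 1.17  0.43  0.02  1.57 -0.01  1.13 -0.08]
```

View pics/topc.png

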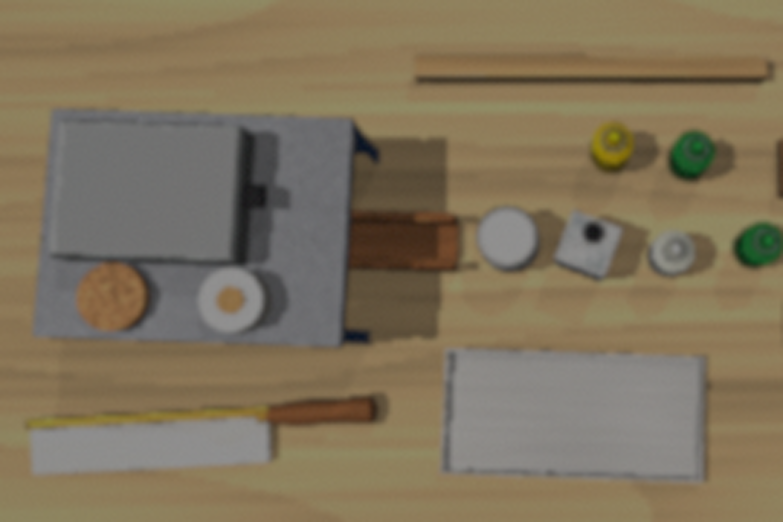

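View pics/topd.png

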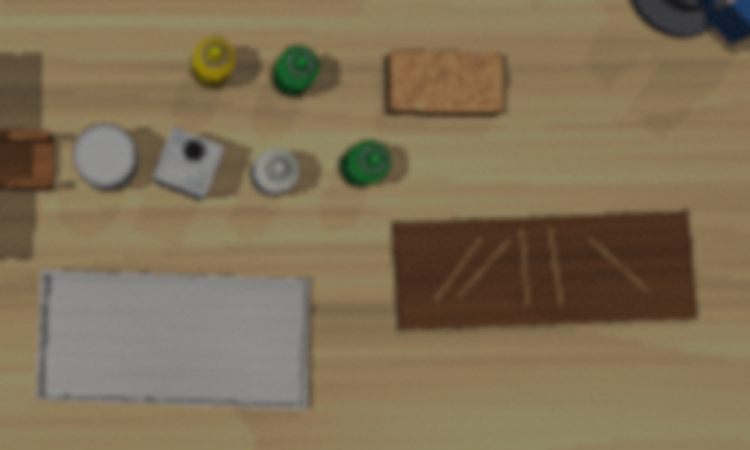

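View pics/scc.png

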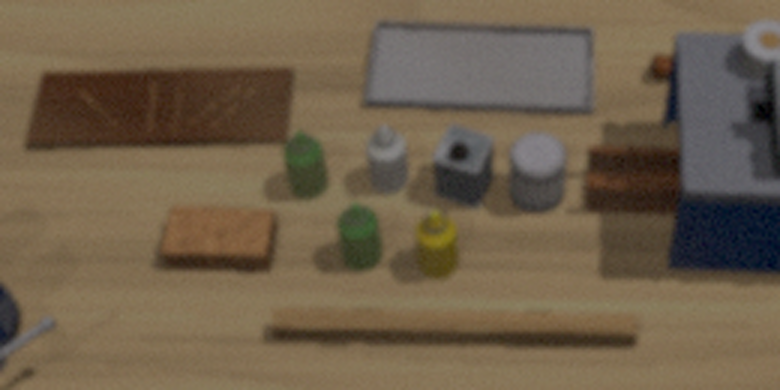

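Run:
```python
from h import *
f=grab_frame("top"); g=grab_frame("scene")
def c(U,V): return (U+.5)/2.9-.5+60,(V+.5)/2.9-.5+110
def d(U,V): return (U+.5)/3-.5+200,(V+.5)/3-.5+140
def s(U,V): return (U+.5)/3-.5+90,(V+.5)/3-.5+140
def tri(a,b):
    o1,d1=ray(f,*a);o2,d2=ray(g,*b); M=np.c_[d1,-d2]; t=np.linalg.lstsq(M,o2-o1,rcond=None)[0]
    p=o1+d1*t[0];q=o2+d2*t[1]; return ((p+q)/2).round(4),np.linalg.norm(p-q).round(4)
print("tin",on(f,*c(507,238),.07), tri(c(507,238),s(538,152)))
print("oil cap",on(f,*c(593,232),.08),tri(c(593,232),s(460,150)))
for p in [(578,210),(620,228),(600,278),(556,258)]: print(" oilc",on(f,*c(*p),.068).round(4))
print("glue noz",on(f,*c(675,246),.09),tri(c(675,246),s(386,131)))
for n,L,z in [("tray",[(443,348),(706,355),(704,480),(443,473)],.014)]:
    P=np.array([on(f,*c(*p),z) for p in L]).round(4);print(n,P,P.mean(0),np.linalg.norm(P-np.roll(P,1,0),axis=1))
P=np.array([on(f,*d(*p),.012) for p in [(393,222),(688,211),(697,318),(399,329)]]).round(4);print("board",P,P.mean(0),np.linalg.norm(P-np.roll(P,1,0),axis=1))
for p in [(460,213),(460,270),(350,211),(350,268)]: print("mitre",on(f,*c(*p),.045).round(4))
for n,p,z in [("yel",(613,140),.09),("gr1",(694,148),.09),("gr2",(764,240),.09)]: print(n,on(f,*c(*p),z).round(4))
for p in [(352,118),(344,345)]: print("shelf",on(f,*c(*p),.143).round(4))
for p in [(416,82),(770,80),(772,62)]: print("bat",on(f,*c(*p),.03).round(4))
for p in [(388,50),(505,52),(503,113),(388,113)]: print("sand",on(f,*d(*p),.032).round(4))
```

```text
tin [0.62608775 0.07787692 0.07      ] (array([0.6264, 0.0785, 0.0672]), np.float64(0.001))
oil cap [ 0.62977074 -0.00449546  0.08      ] (array([ 0.6303, -0.0034,  0.0754]), np.float64(0.0026))
 oilc [0.6527 0.0093 0.068 ]
 oilc [ 0.6347 -0.031   0.068 ]
 oilc [ 0.5867 -0.0109  0.068 ]
 oilc [0.6064 0.031  0.068 ]
glue noz [ 0.61446457 -0.08110733  0.09      ] (array([ 0.6147, -0.0802,  0.0872]), np.float64(0.0024))
tray [[ 0.5219  0.1456  0.014 ]
 [ 0.5118 -0.118   0.014 ]
 [ 0.3888 -0.1128  0.014 ]
 [ 0.3987  0.1456  0.014 ]] [0.4553 0.0151 0.014 ] [0.1232     0.26379342 0.12310987 0.25858958]
board [[ 0.5644 -0.2004  0.012 ]
 [ 0.5717 -0.489   0.012 ]
 [ 0.4682 -0.4912  0.012 ]
 [ 0.4611 -0.2026  0.012 ]] [ 0.51635 -0.3458   0.012  ] [0.10332342 0.28869231 0.10352338 0.28868732]
mitre [0.6542 0.1253 0.045 ]
mitre [0.5978 0.1254 0.045 ]
mitre [0.6575 0.2339 0.045 ]
mitre [0.601  0.2334 0.045 ]
yel [ 0.7164 -0.0245  0.09  ]
gr1 [ 0.7078 -0.1013  0.09  ]
gr2 [ 0.6191 -0.165   0.09  ]
shelf [0.7287 0.2133 0.143 ]
shelf [0.525  0.2186 0.143 ]
bat [0.7907 0.1711 0.03  ]
bat [ 0.7885 -0.1881  0.03  ]
bat [ 0.8072 -0.1908  0.03  ]
sand [ 0.7309 -0.197   0.032 ]
sand [ 0.7276 -0.3108  0.032 ]
sand [ 0.6677 -0.3062  0.032 ]
sand [ 0.669  -0.1949  0.032 ]
```

```bash
python3 -m handwheel '[{"jaw":1,"dp":[0,0,0],"turn":[0,0,-0.15]},{"jaw":1,"dp":[0,0,0],"turn":[0,0,-0.15]},{"jaw":1,"dp":[0,0,0],"turn":[0,0,-0.15]},{"jaw":1,"dp":[0,0,0],"turn":[0,0,-0.15]},{"jaw":1,"dp":[0,0,0],"turn":[0,0,-0.15]}]'
python3 -m handwheel '[{"jaw":1,"dp":[0,0,0],"turn":[0,0,-0.15]},{"jaw":1,"dp":[0,0,0],"turn":[0,0,-0.15]},{"jaw":1,"dp":[0,0,0],"turn":[0,0,-0.15]},{"jaw":1,"dp":[0,0,0],"turn":[0,0,-0.07]},{"jaw":1,"dp":[0,0,0],"turn":[0,0,0]}]'
python3 -c "from h import *;st()"
```

```text
time: 0.85
tcp_pos: [0.1833, -0.5975, 0.2267]
orientation: [0.864, 0.503, -0.0, -0.0]
wrist_force: [-0.2, 0.4, -1.2]
opening: 1.005
time: 1.35
tcp_pos: [0.1832, -0.5975, 0.2267]
orientation: [0.708, 0.706, 0.0, -0.0]
wrist_force: [-0.2, 0.2, -0.5]
opening: 1.004
t 1.35 tcp [ 0.1832 -0.5975  0.2267] x [0.002 1.    0.   ] y [ 1.    -0.002  0.   ] z [ 0.  0. -1.] F [-0.2  0.2 -0.5] op 1.004 q [ 1.36  0.45 -0.26  1.56  0.12  1.15  1.08]
```

```bash
python3 -m handwheel '[{"jaw":1,"dp":[34,29,0],"turn":[0,0,0]},{"jaw":1,"dp":[34,29,0],"turn":[0,0,0]},{"jaw":1,"dp":[34,29,0],"turn":[0,0,0]},{"jaw":1,"dp":[34,29,0],"turn":[0,0,0]},{"jaw":1,"dp":[34,29,0],"turn":[0,0,0]}]'
python3 -m handwheel '[{"jaw":1,"dp":[34,29,0],"turn":[0,0,0]},{"jaw":1,"dp":[34,29,0],"turn":[0,0,0]},{"jaw":1,"dp":[34,29,0],"turn":[0,0,0]},{"jaw":1,"dp":[34,29,0],"turn":[0,0,0]},{"jaw":1,"dp":[34,29,0],"turn":[0,0,0]}]'
python3 -c "from h import *;st()"
```

```text
time: 1.85
tcp_pos: [0.3298, -0.4265, 0.2269]
orientation: [0.709, 0.705, -0.0, 0.0]
wrist_force: [1.7, -1.1, 0.5]
opening: 1.0
time: 2.35
tcp_pos: [0.4754, -0.257, 0.227]
orientation: [0.709, 0.705, -0.0, 0.0]
wrist_force: [1.1, -0.7, -0.3]
opening: 1.003
t 2.35 tcp [ 0.4754 -0.257   0.227 ] x [ 0.006  1.    -0.   ] y [ 1.    -0.006  0.   ] z [ 0. -0. -1.] F [ 1.1 -0.7 -0.3] op 1.003 q [ 0.73  0.34 -0.43  1.75  0.16  1.09  0.24]
```

```bash
python3 -m handwheel '[{"jaw":0.45,"dp":[35,28,0],"turn":[0,0,0]},{"jaw":0.45,"dp":[35,28,0],"turn":[0,0,0]},{"jaw":0.45,"dp":[35,28,0],"turn":[0,0,0]},{"jaw":0.45,"dp":[35,28,0],"turn":[0,0,0]},{"jaw":0.45,"dp":[36,27,0],"turn":[0,0,0]}]'
python3 -m handwheel '[{"jaw":0.45,"dp":[0,0,30],"turn":[0,0,0]},{"jaw":0.45,"dp":[0,0,20],"turn":[0,0,0]},{"jaw":0.45,"dp":[0,0,0],"turn":[0,0,0]}]'
python3 - <<'E'
from h import *
st()
f=grab_frame("wrist"); save("w1",f["frame"],1.5)
print(f["world_from_camera"][:3,3])
for p in [(.6145,-.081,.09),(.6196,-.0003,.068),(.626,.078,.07)]: print(proj(f,p)*1.5)
E
```

```text
time: 2.85
tcp_pos: [0.615, -0.0816, 0.2267]
orientation: [0.709, 0.705, -0.0, 0.0]
wrist_force: [0.6, -1.6, 0.1]
opening: 0.729
time: 3.15
tcp_pos: [0.6121, -0.0826, 0.1737]
orientation: [0.709, 0.705, -0.002, -0.002]
wrist_force: [-0.5, 0.1, -0.3]
opening: 0.724
t 3.15 tcp [ 0.6121 -0.0826  0.1737] x [0.005 1.    0.   ] y [ 1.    -0.005 -0.005] z [-0.005  0.    -1.   ] F [-0.5  0.1 -0.3] op 0.724 q [ 0.35  0.52 -0.45  1.62  0.25  1.06 -0.17]
[0.61393642 0.00153127 0.33292704]
[384.84585124 288.39224973]
[392.93082849 154.81668757]
[405.31494693   8.03742939]
```

View pics/w1.png

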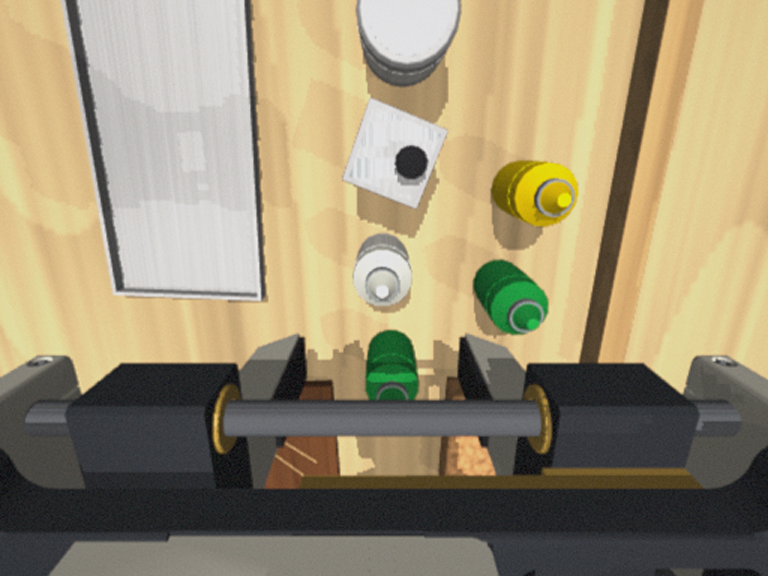

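```bash
python3 -m handwheel '[{"jaw":0.45,"dp":[1,2,40],"turn":[0,0,0]},{"jaw":0.45,"dp":[0,0,40],"turn":[0,0,0]},{"jaw":0.45,"dp":[0,0,35],"turn":[0,0,0]},{"jaw":0.45,"dp":[0,0,25],"turn":[0,0,0]},{"jaw":0.45,"dp":[0,0,4],"turn":[0,0,0]}]'
python3 -c "from h import *;st()"
```

```text
time: 3.7
tcp_pos: [0.6148, -0.0825, 0.0311]
orientation: [0.709, 0.705, -0.001, -0.001]
wrist_force: [-0.1, -0.0, 0.9]
opening: 0.725
t 3.7 tcp [ 0.6148 -0.0825  0.0311] x [ 0.005  1.    -0.   ] y [ 1.    -0.005 -0.003] z [-0.003 -0.    -1.   ] F [-0.1 -0.   0.9] op 0.725 q [ 0.31  0.68 -0.39  1.74  0.35  0.79 -0.26]
```

```bash
python3 -m handwheel '[{"jaw":-1,"dp":[1,0,0],"turn":[0,0,0]},{"jaw":-1,"dp":[0,0,0],"turn":[0,0,0]},{"jaw":-1,"dp":[0,0,0],"turn":[0,0,0]},{"jaw":-1,"dp":[0,0,0],"turn":[0,0,0]}]' 15
python3 -c "from h import *;st()"
```

```text
time: 4.1
tcp_pos: [0.6167, -0.0809, 0.0343]
orientation: [0.708, 0.706, 0.001, 0.001]
wrist_force: [-1.8, 0.5, 7.5]
opening: 0.452
t 4.1 tcp [ 0.6167 -0.0809  0.0343] x [ 0.003  1.    -0.   ] y [ 1.    -0.003  0.002] z [ 0.002 -0.    -1.   ] F [-1.8  0.5  7.5] op 0.452 q [ 0.31  0.67 -0.4   1.74  0.35  0.79 -0.26]
```

```bash
python3 -m handwheel '[{"jaw":-1,"dp":[0,0,-10],"turn":[0,0,0]},{"jaw":-1,"dp":[0,0,-30],"turn":[0,0,0]},{"jaw":-1,"dp":[0,0,-20],"turn":[0,0,0]},{"jaw":-1,"dp":[0,0,0],"turn":[0,0,0]}]'
python3 -c "from h import *;st()"
```

```text
time: 4.5
tcp_pos: [0.6182, -0.0807, 0.0965]
orientation: [0.708, 0.706, 0.002, 0.002]
wrist_force: [0.8, -0.1, -0.3]
opening: 0.457
t 4.5 tcp [ 0.6182 -0.0807  0.0965] x [ 0.003  1.    -0.   ] y [ 1.    -0.003  0.006] z [ 0.006 -0.    -1.   ] F [ 0.8 -0.1 -0.3] op 0.457 q [ 0.33  0.6  -0.43  1.7   0.3   0.91 -0.22]
```

```bash
python3 -m handwheel '[{"jaw":-1,"dp":[2,-40,0],"turn":[0,0,0]},{"jaw":-1,"dp":[2,-45,0],"turn":[0,0,0]},{"jaw":-1,"dp":[3,-45,0],"turn":[0,0,0]},{"jaw":-1,"dp":[3,-40,0],"turn":[0,0,0]},{"jaw":-1,"dp":[0,0,0],"turn":[0,0,0]}]'
python3 - <<'E'
from h import *
st()
f=grab_frame("wrist"); save("w2",f["frame"],1.5)
f=grab_frame("scene"); save("s2",f["frame"][100:270,90:350],3)
E
```

```text
time: 5.0
tcp_pos: [0.439, -0.0705, 0.0917]
orientation: [0.708, 0.706, -0.003, -0.002]
wrist_force: [0.4, -0.7, -1.7]
opening: 0.449
t 5.0 tcp [ 0.439  -0.0705  0.0917] x [ 0.003  1.    -0.001] y [ 1.    -0.003 -0.007] z [-0.007 -0.001 -1.   ] F [ 0.4 -0.7 -1.7] op 0.449 q [ 0.42  0.38 -0.48  2.12  0.26  0.71 -0.23]
```

View pics/w2.png

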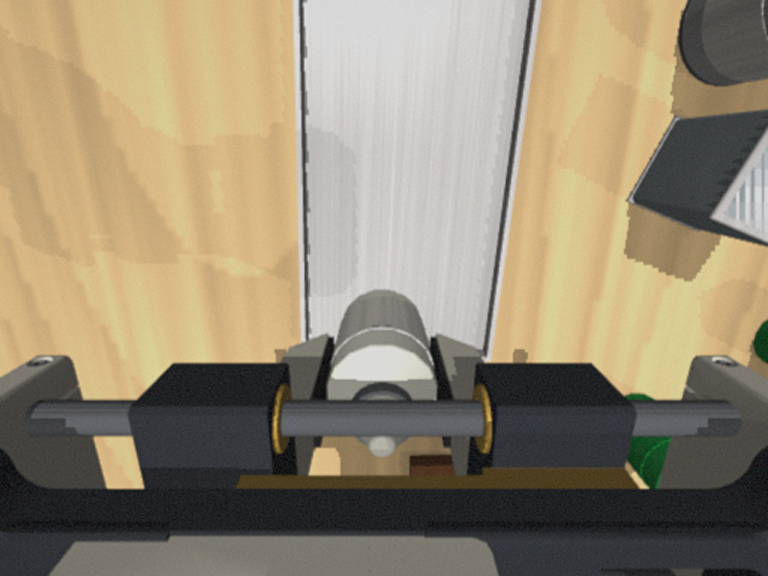

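View pics/s2.png

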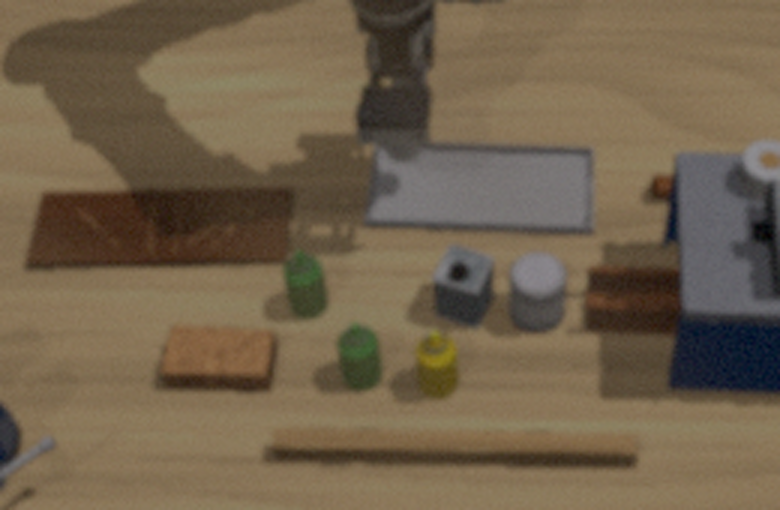

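```bash
python3 -m handwheel '[{"jaw":-1,"dp":[0,9,0],"turn":[0,0,0]},{"jaw":-1,"dp":[0,0,20],"turn":[0,0,0]},{"jaw":-1,"dp":[0,0,20],"turn":[0,0,0]},{"jaw":-1,"dp":[0,0,10],"turn":[0,0,0]},{"jaw":-1,"dp":[0,0,0],"turn":[0,0,0]}]'
python3 -c "from h import *;st()"
```

```text
time: 5.6
tcp_pos: [0.4553, -0.07, 0.0415]
orientation: [0.708, 0.706, -0.0, -0.001]
wrist_force: [-0.8, 0.0, -0.4]
opening: 0.449
t 5.6 tcp [ 0.4553 -0.07    0.0415] x [0.003 1.    0.001] y [ 1.    -0.003 -0.002] z [-0.002  0.001 -1.   ] F [-0.8  0.  -0.4] op 0.449 q [ 0.37  0.48 -0.43  2.13  0.34  0.6  -0.3 ]
```

```bash
python3 -m handwheel '[{"jaw":-1,"dp":[0,0,3],"turn":[0,0,0]},{"jaw":-1,"dp":[0,0,2],"turn":[0,0,0]},{"jaw":-1,"dp":[0,0,0],"turn":[0,0,0]}]'
python3 -c "from h import *;st()"
```

```text
time: 5.9
tcp_pos: [0.4554, -0.0704, 0.038]
orientation: [0.708, 0.706, 0.0, 0.0]
wrist_force: [-0.2, -0.3, -1.4]
opening: 0.452
t 5.9 tcp [ 0.4554 -0.0704  0.038 ] x [ 0.003  1.    -0.   ] y [ 1.    -0.003  0.001] z [ 0.001 -0.    -1.   ] F [-0.2 -0.3 -1.4] op 0.452 q [ 0.36  0.48 -0.42  2.14  0.35  0.59 -0.31]
```

```bash
python3 -m handwheel '[{"jaw":-1,"dp":[0,0,3],"turn":[0,0,0]},{"jaw":-1,"dp":[0,0,0],"turn":[0,0,0]},{"jaw":-1,"dp":[0,0,0],"turn":[0,0,0]}]'
python3 -c "from h import *;st()"
```

```text
time: 6.2
tcp_pos: [0.4555, -0.0705, 0.0355]
orientation: [0.708, 0.706, 0.0, 0.001]
wrist_force: [-1.3, 0.5, 7.0]
opening: 0.452
t 6.2 tcp [ 0.4555 -0.0705  0.0355] x [ 0.003  1.    -0.001] y [ 1.    -0.003  0.001] z [ 0.001 -0.001 -1.   ] F [-1.3  0.5  7. ] op 0.452 q [ 0.36  0.48 -0.42  2.14  0.35  0.58 -0.32]
```

```bash
python3 -m handwheel '[{"jaw":0.3,"dp":[0,0,0],"turn":[0,0,0]},{"jaw":0.3,"dp":[0,0,0],"turn":[0,0,0]},{"jaw":0.3,"dp":[0,0,-30],"turn":[0,0,0]},{"jaw":0.3,"dp":[0,0,-50],"turn":[0,0,0]},{"jaw":0.3,"dp":[0,0,-50],"turn":[0,0,0]}]'
python3 -c "from h import *;st()"
```

```text
time: 6.7
tcp_pos: [0.4542, -0.07, 0.1659]
orientation: [0.708, 0.706, -0.0, -0.001]
wrist_force: [0.7, 0.8, -0.5]
opening: 0.649
t 6.7 tcp [ 0.4542 -0.07    0.1659] x [0.003 1.    0.001] y [ 1.    -0.003 -0.002] z [-0.002  0.001 -1.   ] F [ 0.7  0.8 -0.5] op 0.649 q [ 0.47  0.29 -0.53  2.01  0.18  0.9  -0.16]
```

```bash
python3 -m handwheel '[{"jaw":0.5,"dp":[17,40,0],"turn":[0,0,0]},{"jaw":0.5,"dp":[17,42,0],"turn":[0,0,0]},{"jaw":0.5,"dp":[18,42,0],"turn":[0,0,0]},{"jaw":0.5,"dp":[18,42,0],"turn":[0,0,0]},{"jaw":0.5,"dp":[0,0,20],"turn":[0,0,0.13]}]'
python3 -m handwheel '[{"jaw":0.5,"dp":[0,0,20],"turn":[0,0,0.13]},{"jaw":0.5,"dp":[0,0,15],"turn":[0,0,0.115]},{"jaw":0.5,"dp":[0,0,0],"turn":[0,0,0]},{"jaw":0.5,"dp":[0,0,0],"turn":[0,0,0]}]'
python3 - <<'E'
from h import *
st()
f=grab_frame("top"); save("t3",f["frame"][160:290,200:330],4)
E
```

```text
time: 7.2
tcp_pos: [0.6276, 0.0032, 0.1466]
orientation: [0.752, 0.659, 0.004, 0.001]
wrist_force: [-0.5, 0.4, -0.0]
opening: 0.75
time: 7.6
tcp_pos: [0.6212, -0.0008, 0.1099]
orientation: [0.826, 0.563, -0.0, -0.0]
wrist_force: [0.3, -0.1, -0.3]
opening: 0.754
t 7.6 tcp [ 0.6212 -0.0008  0.1099] x [ 0.366  0.931 -0.   ] y [ 0.931 -0.366 -0.   ] z [-0. -0. -1.] F [ 0.3 -0.1 -0.3] op 0.754 q [ 0.17  0.57 -0.38  1.69  0.25  0.93 -0.68]
```

View pics/t3.png

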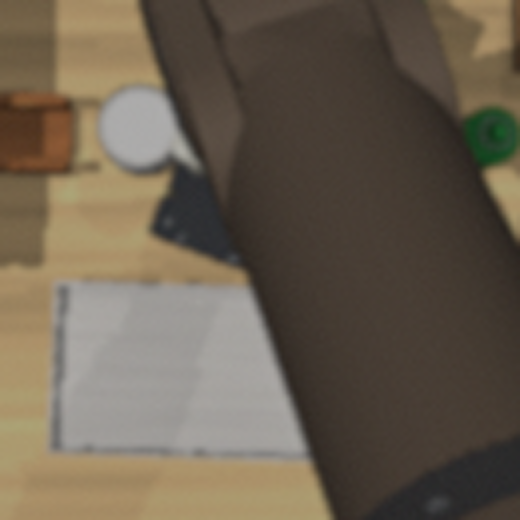

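```bash
python3 -m handwheel '[{"jaw":0.5,"dp":[0,-1,25],"turn":[0,0,0]},{"jaw":0.5,"dp":[0,0,30],"turn":[0,0,0]},{"jaw":0.5,"dp":[0,0,22],"turn":[0,0,0]},{"jaw":0.5,"dp":[0,0,3],"turn":[0,0,0]},{"jaw":0.5,"dp":[0,0,0],"turn":[0,0,0]}]'
python3 -c "from h import *;st()"
```

```text
time: 8.15
tcp_pos: [0.6206, -0.0005, 0.0304]
orientation: [0.827, 0.562, 0.0, 0.0]
wrist_force: [0.7, 0.8, 0.8]
opening: 0.749
t 8.15 tcp [ 6.206e-01 -5.000e-04  3.040e-02] x [0.368 0.93  0.   ] y [ 0.93  -0.368  0.   ] z [ 0.  0. -1.] F [0.7 0.8 0.8] op 0.749 q [ 0.15  0.67 -0.35  1.75  0.31  0.78 -0.73]
```

```bash
python3 -m handwheel '[{"jaw":-1,"dp":[0,0,0],"turn":[0,0,0]},{"jaw":-1,"dp":[0,0,0],"turn":[0,0,0]},{"jaw":-1,"dp":[0,0,0],"turn":[0,0,0]},{"jaw":-1,"dp":[0,0,0],"turn":[0,0,0]}]' 25
python3 -c "from h import *;st()"
python3 -m handwheel '[{"jaw":-1,"dp":[0,0,-15],"turn":[0,0,0]},{"jaw":-1,"dp":[0,0,-30],"turn":[0,0,0]},{"jaw":-1,"dp":[0,0,-20],"turn":[0,0,0]},{"jaw":-1,"dp":[0,0,0],"turn":[0,0,0]}]'
python3 -c "from h import *;st()"
```

```text
time: 8.55
tcp_pos: [0.6208, -0.0003, 0.0309]
orientation: [0.827, 0.562, 0.001, 0.0]
wrist_force: [-2.7, 1.1, 7.0]
opening: 0.539
t 8.55 tcp [ 6.208e-01 -3.000e-04  3.090e-02] x [0.369 0.929 0.   ] y [ 0.929 -0.369  0.001] z [ 0.001  0.    -1.   ] F [-2.7  1.1  7. ] op 0.539 q [ 0.15  0.67 -0.35  1.75  0.31  0.78 -0.73]
time: 8.95
tcp_pos: [0.6224, -0.0001, 0.0986]
orientation: [0.827, 0.562, 0.002, 0.001]
wrist_force: [0.5, 0.3, -2.2]
opening: 0.543
t 8.95 tcp [ 6.224e-01 -1.000e-04  9.860e-02] x [0.369 0.929 0.002] y [ 0.929 -0.369  0.005] z [ 0.006  0.    -1.   ] F [ 0.5  0.3 -2.2] op 0.543 q [ 0.17  0.59 -0.38  1.7   0.26  0.9  -0.69]
```

```bash
python3 -m handwheel '[{"jaw":-1,"dp":[-13,-40,0],"turn":[0,0,0]},{"jaw":-1,"dp":[-13,-40,0],"turn":[0,0,0]},{"jaw":-1,"dp":[-12,-40,0],"turn":[0,0,0]},{"jaw":-1,"dp":[-12,-35,0],"turn":[0,0,0]},{"jaw":-1,"dp":[0,0,0],"turn":[0,0,0]}]'
python3 -m handwheel '[{"jaw":-1,"dp":[0,0,25],"turn":[0,0,0]},{"jaw":-1,"dp":[0,0,22],"turn":[0,0,0]},{"jaw":-1,"dp":[0,0,10],"turn":[0,0,0]},{"jaw":-1,"dp":[0,0,0],"turn":[0,0,0]}]'
python3 -c "from h import *;st()"
```

```text
time: 9.45
tcp_pos: [0.4513, 0.0097, 0.0939]
orientation: [0.827, 0.562, -0.003, -0.001]
wrist_force: [0.5, 0.0, -1.8]
opening: 0.545
time: 9.85
tcp_pos: [0.4569, 0.0102, 0.0366]
orientation: [0.827, 0.562, -0.001, -0.001]
wrist_force: [0.3, -1.0, -2.6]
opening: 0.541
t 9.85 tcp [0.4569 0.0102 0.0366] x [ 0.369  0.929 -0.001] y [ 0.929 -0.369 -0.003] z [-0.003 -0.    -1.   ] F [ 0.3 -1.  -2.6] op 0.541 q [ 0.15  0.47 -0.38  2.15  0.31  0.58 -0.83]
```

```bash
python3 -m handwheel '[{"jaw":-1,"dp":[0,0,3],"turn":[0,0,0]},{"jaw":-1,"dp":[0,0,0],"turn":[0,0,0]},{"jaw":-1,"dp":[0,0,0],"turn":[0,0,0]}]'
python3 -c "from h import *;st()"
```

```text
time: 10.15
tcp_pos: [0.4583, 0.0103, 0.0353]
orientation: [0.827, 0.562, 0.0, 0.0]
wrist_force: [-0.0, 0.7, -1.2]
opening: 0.545
t 10.15 tcp [0.4583 0.0103 0.0353] x [0.369 0.929 0.   ] y [ 0.929 -0.369  0.001] z [ 0.001 -0.    -1.   ] F [-0.   0.7 -1.2] op 0.545 q [ 0.15  0.47 -0.37  2.15  0.31  0.57 -0.83]
```

```bash
python3 -m handwheel '[{"jaw":-1,"dp":[0,0,1],"turn":[0,0,0]},{"jaw":-1,"dp":[0,0,0],"turn":[0,0,0]},{"jaw":0.45,"dp":[0,0,0],"turn":[0,0,0]},{"jaw":0.45,"dp":[0,0,0],"turn":[0,0,0]},{"jaw":0.45,"dp":[0,0,-20],"turn":[0,0,0]}]'
python3 -c "from h import *;st()"
python3 -m handwheel '[{"jaw":0.45,"dp":[0,0,-45],"turn":[0,0,0]},{"jaw":0.45,"dp":[0,0,-50],"turn":[0,0,0]},{"jaw":0.7,"dp":[0,0,0],"turn":[0,0,-0.13]},{"jaw":0.7,"dp":[0,0,0],"turn":[0,0,-0.13]},{"jaw":0.7,"dp":[0,0,0],"turn":[0,0,-0.12]}]'
python3 -c "from h import *;st()"
```

```text
time: 10.65
tcp_pos: [0.4565, 0.0101, 0.0525]
orientation: [0.827, 0.562, -0.001, -0.001]
wrist_force: [0.7, -0.6, -0.8]
opening: 0.718
t 10.65 tcp [0.4565 0.0101 0.0525] x [ 0.369  0.929 -0.001] y [ 0.929 -0.369 -0.003] z [-0.003 -0.    -1.   ] F [ 0.7 -0.6 -0.8] op 0.718 q [ 0.17  0.45 -0.39  2.13  0.29  0.62 -0.81]
time: 11.15
tcp_pos: [0.458, 0.0102, 0.1494]
orientation: [0.705, 0.71, 0.0, 0.001]
wrist_force: [0.0, 0.1, 0.3]
opening: 0.847
t 11.15 tcp [0.458  0.0102 0.1494] x [-0.007  1.    -0.   ] y [1.    0.007 0.001] z [ 0.001 -0.    -1.   ] F [0.  0.1 0.3] op 0.847 q [ 0.31  0.31 -0.54  2.03  0.21  0.85 -0.35]
```

```bash
python3 -m handwheel '[{"jaw":0.7,"dp":[17,42,0],"turn":[0,0,0]},{"jaw":0.7,"dp":[17,42,0],"turn":[0,0,0]},{"jaw":0.7,"dp":[17,42,0],"turn":[0,0,0]},{"jaw":0.7,"dp":[17,42,0],"turn":[0,0,0]},{"jaw":0.7,"dp":[0,0,20],"turn":[0,0,0]}]'
python3 -m handwheel '[{"jaw":0.7,"dp":[0,0,20],"turn":[0,0,0]},{"jaw":0.7,"dp":[0,0,0],"turn":[0,0,0]},{"jaw":0.7,"dp":[0,0,0],"turn":[0,0,0]}]'
python3 -c "from h import *;st()"
```

```text
time: 11.65
tcp_pos: [0.6321, 0.0823, 0.1308]
orientation: [0.706, 0.708, 0.004, 0.001]
wrist_force: [-0.7, -0.4, -0.2]
opening: 0.848
time: 11.95
tcp_pos: [0.6254, 0.0785, 0.1089]
orientation: [0.706, 0.708, -0.0, -0.0]
wrist_force: [0.6, -0.4, 0.6]
opening: 0.855
t 11.95 tcp [0.6254 0.0785 0.1089] x [-0.002  1.    -0.   ] y [ 1.     0.002 -0.001] z [-0.001 -0.    -1.   ] F [ 0.6 -0.4  0.6] op 0.855 q [ 0.1   0.61 -0.48  1.66  0.32  0.96 -0.49]
```

```bash
python3 -m handwheel '[{"jaw":0.7,"dp":[0,0,25],"turn":[0,0,0]},{"jaw":0.7,"dp":[0,0,30],"turn":[0,0,0]},{"jaw":0.7,"dp":[0,0,23],"turn":[0,0,0]},{"jaw":0.7,"dp":[0,0,2],"turn":[0,0,0]},{"jaw":0.7,"dp":[0,0,0],"turn":[0,0,0]}]'
python3 -c "from h import *;st()"
python3 -m handwheel '[{"jaw":-1,"dp":[0,0,0],"turn":[0,0,0]},{"jaw":-1,"dp":[0,0,0],"turn":[0,0,0]},{"jaw":-1,"dp":[0,0,0],"turn":[0,0,0]},{"jaw":-1,"dp":[0,0,0],"turn":[0,0,0]}]' 25
python3 -c "from h import *;st()"
```

```text
time: 12.45
tcp_pos: [0.6261, 0.0787, 0.0299]
orientation: [0.706, 0.708, 0.0, 0.0]
wrist_force: [0.5, -0.3, 1.5]
opening: 0.85
t 12.45 tcp [0.6261 0.0787 0.0299] x [-0.002  1.     0.   ] y [1.    0.002 0.001] z [ 0.001  0.    -1.   ] F [ 0.5 -0.3  1.5] op 0.85 q [ 0.08  0.7  -0.44  1.72  0.38  0.81 -0.53]
time: 12.85
tcp_pos: [0.6266, 0.0787, 0.0301]
orientation: [0.706, 0.708, 0.001, 0.001]
wrist_force: [0.2, -0.3, 6.8]
opening: 0.643
t 12.85 tcp [0.6266 0.0787 0.0301] x [-0.002  1.     0.   ] y [1.    0.002 0.002] z [ 0.002  0.    -1.   ] F [ 0.2 -0.3  6.8] op 0.643 q [ 0.08  0.7  -0.44  1.72  0.38  0.81 -0.53]
```

```bash
python3 -m handwheel '[{"jaw":-1,"dp":[0,0,-15],"turn":[0,0,0]},{"jaw":-1,"dp":[0,0,-30],"turn":[0,0,0]},{"jaw":-1,"dp":[0,0,-20],"turn":[0,0,0]},{"jaw":-1,"dp":[0,0,0],"turn":[0,0,0]}]'
python3 -m handwheel '[{"jaw":-1,"dp":[3,-40,0],"turn":[0,0,0]},{"jaw":-1,"dp":[3,-45,0],"turn":[0,0,0]},{"jaw":-1,"dp":[3,-43,0],"turn":[0,0,0]},{"jaw":-1,"dp":[2,-37,0],"turn":[0,0,0]},{"jaw":-1,"dp":[0,0,0],"turn":[0,0,0]}]'
python3 -m handwheel '[{"jaw":-1,"dp":[0,0,25],"turn":[0,0,0]},{"jaw":-1,"dp":[0,0,22],"turn":[0,0,0]},{"jaw":-1,"dp":[0,0,10],"turn":[0,0,0]},{"jaw":-1,"dp":[0,0,0],"turn":[0,0,0]}]'
python3 -c "from h import *;st()"
```

```text
time: 13.25
tcp_pos: [0.6275, 0.0793, 0.0976]
orientation: [0.706, 0.708, 0.002, 0.001]
wrist_force: [0.6, 0.7, -0.7]
opening: 0.645
time: 13.75
tcp_pos: [0.4543, 0.0887, 0.093]
orientation: [0.705, 0.709, -0.003, -0.001]
wrist_force: [1.5, 0.1, -1.0]
opening: 0.649
time: 14.15
tcp_pos: [0.4597, 0.089, 0.0355]
orientation: [0.706, 0.708, -0.001, -0.001]
wrist_force: [-0.1, 0.2, -2.3]
opening: 0.651
t 14.15 tcp [0.4597 0.089  0.0355] x [-0.002  1.    -0.001] y [ 1.     0.002 -0.003] z [-0.003 -0.001 -1.   ] F [-0.1  0.2 -2.3] op 0.651 q [ 0.05  0.5  -0.47  2.11  0.39  0.61 -0.68]
```

```bash
python3 -m handwheel '[{"jaw":-1,"dp":[0,0,3],"turn":[0,0,0]},{"jaw":-1,"dp":[0,0,0],"turn":[0,0,0]},{"jaw":-1,"dp":[0,0,0],"turn":[0,0,0]}]'
python3 -m handwheel '[{"jaw":0.7,"dp":[0,0,0],"turn":[0,0,0]},{"jaw":0.7,"dp":[0,0,0],"turn":[0,0,0]},{"jaw":0.7,"dp":[0,0,-15],"turn":[0,0,0]},{"jaw":0.7,"dp":[0,0,-45],"turn":[0,0,0]},{"jaw":0.7,"dp":[0,0,-50],"turn":[0,0,0]}]'
python3 -m handwheel '[{"jaw":0.7,"dp":[30,35,0],"turn":[0,0,0]},{"jaw":0.7,"dp":[30,40,0],"turn":[0,0,0]},{"jaw":0.7,"dp":[0,40,0],"turn":[0,0,0]},{"jaw":0.7,"dp":[0,40,0],"turn":[0,0,0]},{"jaw":0.7,"dp":[0,0,0],"turn":[0,0,0]}]'
python3 - <<'E'
from h import *
st()
f=grab_frame("wrist"); save("w4",f["frame"],1.5)
f=grab_frame("scene"); save("s4",f["frame"][100:270,90:350],3)
f=grab_frame("top"); save("t4",f["frame"][110:290,60:330],2.9)
E
```

```text
time: 14.45
tcp_pos: [0.4611, 0.0894, 0.0343]
orientation: [0.706, 0.708, 0.0, 0.0]
wrist_force: [0.6, 0.9, -2.0]
opening: 0.65
time: 14.95
tcp_pos: [0.4594, 0.0892, 0.1443]
orientation: [0.706, 0.708, -0.001, -0.001]
wrist_force: [2.4, -0.7, 0.4]
opening: 0.854
time: 15.45
tcp_pos: [0.6202, 0.1487, 0.1433]
orientation: [0.707, 0.707, 0.001, 0.001]
wrist_force: [-0.4, 0.4, -0.9]
opening: 0.852
t 15.45 tcp [0.6202 0.1487 0.1433] x [0.001 1.    0.   ] y [ 1.    -0.001  0.003] z [ 0.003  0.    -1.   ] F [-0.4  0.4 -0.9] op 0.852 q [ 0.01  0.58 -0.51  1.61  0.32  1.03 -0.59]
```

View pics/w4.png

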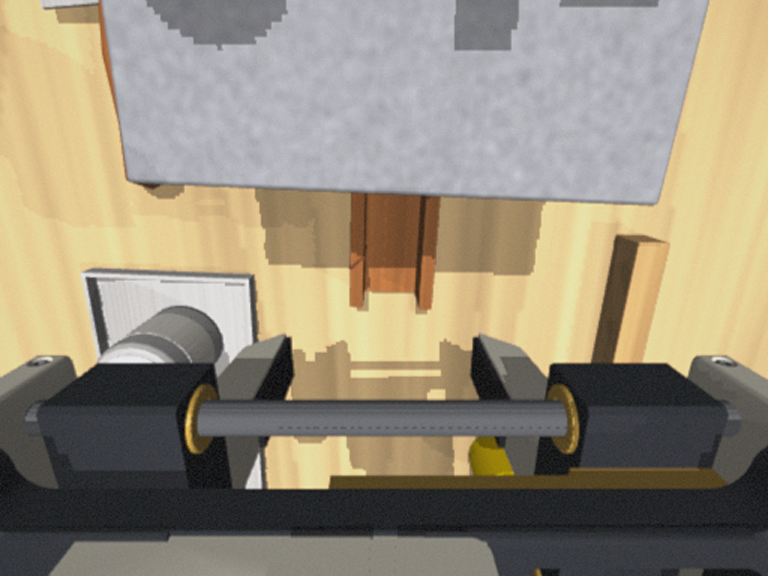

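View pics/s4.png

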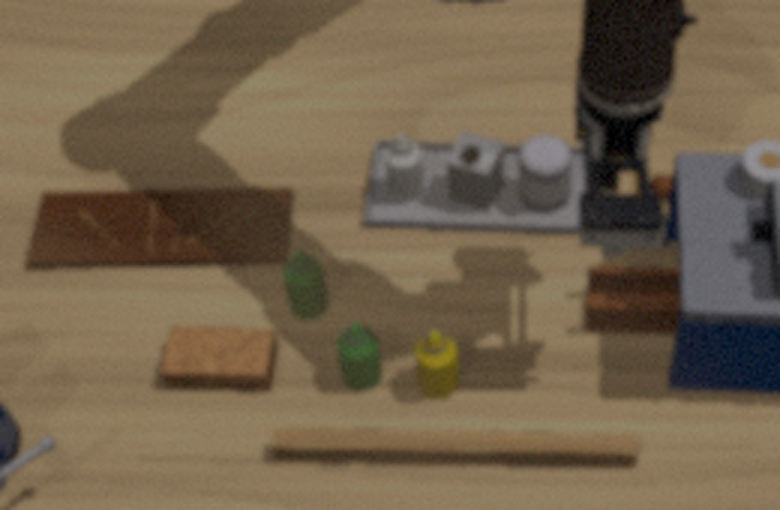

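View pics/t4.png

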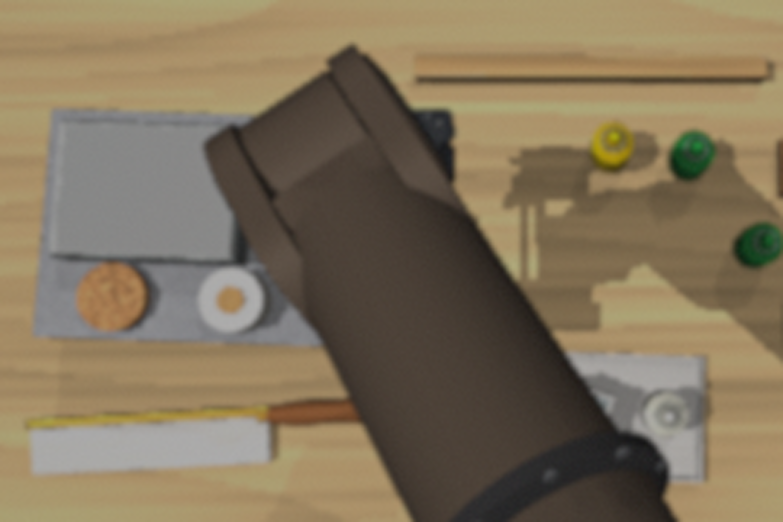

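Run:
```python
from h import *
f=grab_frame("wrist"); st()
for p in [(350,308),(432,310),(351,195),(439,195)]: print(on(f,p[0]/1.5,p[1]/1.5,.045).round(4))
print("roof",on(f,130/1.5,182/1.5,.143).round(4),on(f,658/1.5,204/1.5,.143).round(4))
```

```text
t 15.65 tcp [0.6145 0.1498 0.1437] x [-0.003  1.    -0.   ] y [ 1.     0.003 -0.001] z [-0.001 -0.    -1.   ] F [-0.6  1.   0.7] op 0.849 q [ 0.01  0.58 -0.51  1.62  0.32  1.03 -0.59]
[0.5939 0.1321 0.045 ]
[0.6501 0.1309 0.045 ]
[0.596  0.2081 0.045 ]
[0.6511 0.2083 0.045 ]
roof [0.5185 0.2225 0.143 ] [0.7232 0.215  0.143 ]
```

```bash
python3 -m handwheel '[{"jaw":0.7,"dp":[-7,10,0],"turn":[0,0,0.035]},{"jaw":0.7,"dp":[0,0,0],"turn":[0,0.1,0]},{"jaw":0.7,"dp":[0,0,0],"turn":[0,0.1,0]},{"jaw":0.7,"dp":[0,0,0],"turn":[0,0.1,0]},{"jaw":0.7,"dp":[0,0,0],"turn":[0,0,0]}]'
python3 -c "from h import *;st()"
```

```text
time: 16.15
tcp_pos: [0.6264, 0.136, 0.1423]
orientation: [0.714, 0.684, 0.107, -0.104]
wrist_force: [0.9, -1.0, -0.8]
opening: 0.853
t 16.15 tcp [0.6264 0.136  0.1423] x [0.041 0.955 0.294] y [ 0.999 -0.043 -0.002] z [ 0.011  0.294 -0.956] F [ 0.9 -1.  -0.8] op 0.853 q [ 0.3   0.62 -0.66  1.65  0.1   0.89 -0.34]
```

```bash
python3 -m handwheel '[{"jaw":0.7,"dp":[-9,0,35],"turn":[0,0,0]},{"jaw":0.7,"dp":[-9,0,35],"turn":[0,0,0]},{"jaw":0.7,"dp":[-7,0,30],"turn":[0,0,0]},{"jaw":0.7,"dp":[-4,0,15],"turn":[0,0,0]},{"jaw":0.7,"dp":[0,0,0],"turn":[0,0,0]}]'
python3 - <<'E'
from h import *
st()
f=grab_frame("wrist"); save("w5",f["frame"],1.5)
E
```

```text
time: 16.65
tcp_pos: [0.6243, 0.1496, 0.0237]
orientation: [0.71, 0.688, 0.106, -0.105]
wrist_force: [-0.5, 0.3, 0.5]
opening: 0.849
t 16.65 tcp [0.6243 0.1496 0.0237] x [0.031 0.955 0.294] y [ 1.    -0.031 -0.003] z [ 0.006  0.294 -0.956] F [-0.5  0.3  0.5] op 0.849 q [ 0.24  0.76 -0.6   1.74  0.17  0.67 -0.37]
```

View pics/w5.png

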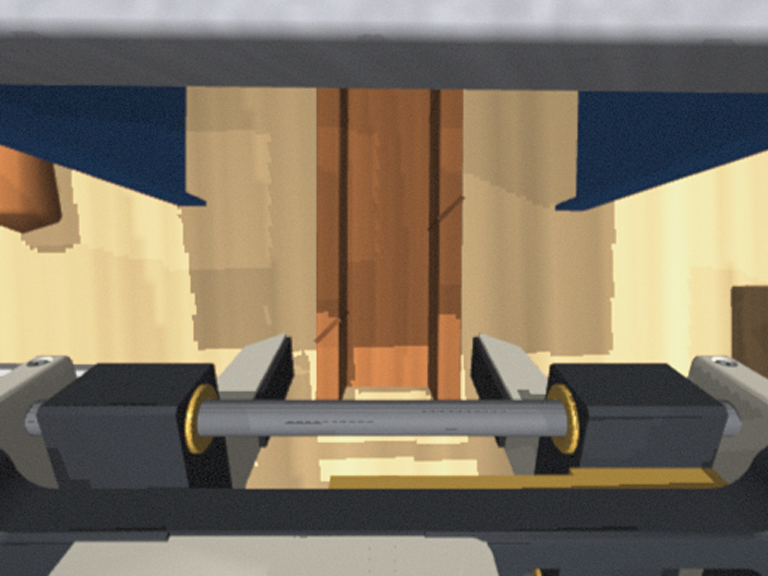

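```bash
python3 -m handwheel '[{"jaw":0.7,"dp":[-3,2,8],"turn":[0,0,0]},{"jaw":0.7,"dp":[0,0,0],"turn":[0,0,0]}]'
python3 -c "from h import *;st()"
python3 -m handwheel '[{"jaw":-1,"dp":[0,0,0],"turn":[0,0,0]},{"jaw":-1,"dp":[0,0,0],"turn":[0,0,0]},{"jaw":-1,"dp":[0,0,0],"turn":[0,0,0]},{"jaw":-1,"dp":[0,0,0],"turn":[0,0,0]}]' 25
python3 -c "from h import *;st()"
```

```text
time: 16.9
tcp_pos: [0.6286, 0.1481, 0.0173]
orientation: [0.711, 0.687, 0.108, -0.103]
wrist_force: [0.5, 0.5, 0.8]
opening: 0.851
t 16.9 tcp [0.6286 0.1481 0.0173] x [0.032 0.955 0.295] y [ 0.999 -0.033  0.001] z [ 0.011  0.295 -0.955] F [0.5 0.5 0.8] op 0.851 q [ 0.24  0.77 -0.59  1.74  0.17  0.66 -0.36]
time: 17.3
tcp_pos: [0.6278, 0.1482, 0.0171]
orientation: [0.711, 0.687, 0.107, -0.104]
wrist_force: [-1.3, -1.1, 3.1]
opening: 0.608
t 17.3 tcp [0.6278 0.1482 0.0171] x [0.032 0.955 0.295] y [ 0.999 -0.033  0.   ] z [ 0.01   0.295 -0.955] F [-1.3 -1.1  3.1] op 0.608 q [ 0.24  0.77 -0.59  1.74  0.17  0.66 -0.36]
```

```bash
python3 -m handwheel '[{"jaw":-1,"dp":[-12,0,-4],"turn":[0,0,0]},{"jaw":-1,"dp":[-23,0,-7.1],"turn":[0,0,0]},{"jaw":-1,"dp":[-23,0,-7.1],"turn":[0,0,0]},{"jaw":-1,"dp":[-23,0,-7.1],"turn":[0,0,0]}]'
python3 -c "from h import *;st()"
python3 -m handwheel '[{"jaw":-1,"dp":[-23,0,-7.1],"turn":[0,0,0]},{"jaw":-1,"dp":[-23,0,-7.1],"turn":[0,0,0]},{"jaw":-1,"dp":[-23,0,-7.1],"turn":[0,0,0]},{"jaw":-1,"dp":[-23,0,-7.1],"turn":[0,0,0]},{"jaw":-1,"dp":[-12,0,-3.6],"turn":[0,0,0]}]'
python3 -m handwheel '[{"jaw":-1,"dp":[0,0,0],"turn":[0,0,0]},{"jaw":-1,"dp":[0,0,0],"turn":[0,0,0]}]'
python3 -c "from h import *;st()"
```

```text
time: 17.7
tcp_pos: [0.6249, 0.0622, 0.0171]
orientation: [0.711, 0.688, 0.108, -0.104]
wrist_force: [0.5, 1.2, 0.7]
opening: 0.609
t 17.7 tcp [0.6249 0.0622 0.0171] x [0.031 0.955 0.296] y [ 0.999 -0.033  0.   ] z [ 0.01   0.296 -0.955] F [0.5 1.2 0.7] op 0.609 q [ 0.39  0.77 -0.61  1.74  0.18  0.7  -0.24]
time: 18.2
tcp_pos: [0.6225, -0.0473, 0.0181]
orientation: [0.711, 0.687, 0.109, -0.103]
wrist_force: [-1.7, 5.9, 18.2]
opening: 0.605
time: 18.4
tcp_pos: [0.6227, -0.0459, 0.0183]
orientation: [0.711, 0.688, 0.109, -0.103]
wrist_force: [-1.1, 3.8, 6.3]
opening: 0.606
t 18.4 tcp [ 0.6227 -0.0459  0.0183] x [0.031 0.955 0.296] y [ 0.999 -0.033  0.004] z [ 0.013  0.296 -0.955] F [-1.1  3.8  6.3] op 0.606 q [ 0.56  0.79 -0.63  1.7   0.19  0.77 -0.08]
```

```bash
python3 -m handwheel '[{"jaw":0.6,"dp":[0,0,0],"turn":[0,0,0]},{"jaw":0.6,"dp":[0,0,0],"turn":[0,0,0]},{"jaw":0.6,"dp":[8,0,-25],"turn":[0,0,0]},{"jaw":0.6,"dp":[15,0,-45],"turn":[0,0,0]},{"jaw":0.6,"dp":[12,0,-38],"turn":[0,0,0]}]'
python3 -m handwheel '[{"jaw":0.6,"dp":[0,0,0],"turn":[0,-0.1,0]},{"jaw":0.6,"dp":[0,0,0],"turn":[0,-0.1,0]},{"jaw":0.6,"dp":[0,0,0],"turn":[0,-0.1,0]},{"jaw":0.6,"dp":[0,0,0],"turn":[0,0,0]},{"jaw":0.6,"dp":[0,0,0],"turn":[0,0,0]}]'
python3 - <<'E'
from h import *
f=grab_frame("wrist"); save("w6",f["frame"],1.5)
st()
f=grab_frame("top"); save("t6",f["frame"][110:290,60:330],2.9)
f=grab_frame("scene"); save("s6",f["frame"][100:270,90:350],3)
E
```

```text
time: 18.9
tcp_pos: [0.621, -0.0446, 0.1318]
orientation: [0.711, 0.687, 0.107, -0.104]
wrist_force: [1.1, -0.2, -0.4]
opening: 0.799
time: 19.4
tcp_pos: [0.6211, -0.0438, 0.1303]
orientation: [0.718, 0.696, 0.0, -0.001]
wrist_force: [0.0, -0.1, -0.4]
opening: 0.798
t 19.45 tcp [ 0.6211 -0.0453  0.1299] x [0.034 0.999 0.001] y [ 0.999 -0.034 -0.001] z [-0.001  0.001 -1.   ] F [ 0.1 -1.1 -0.4] op 0.803 q [ 0.34  0.58 -0.53  1.66  0.33  1.   -0.34]
```

View pics/w6.png

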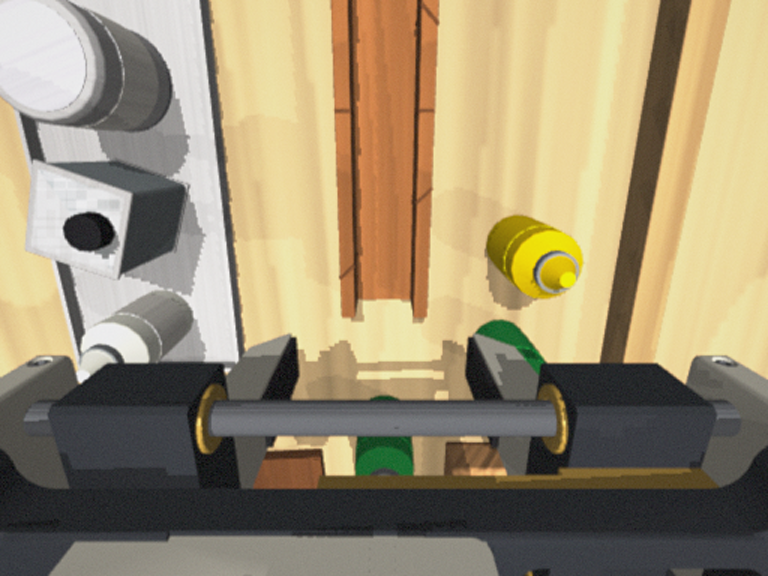

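View pics/s6.png

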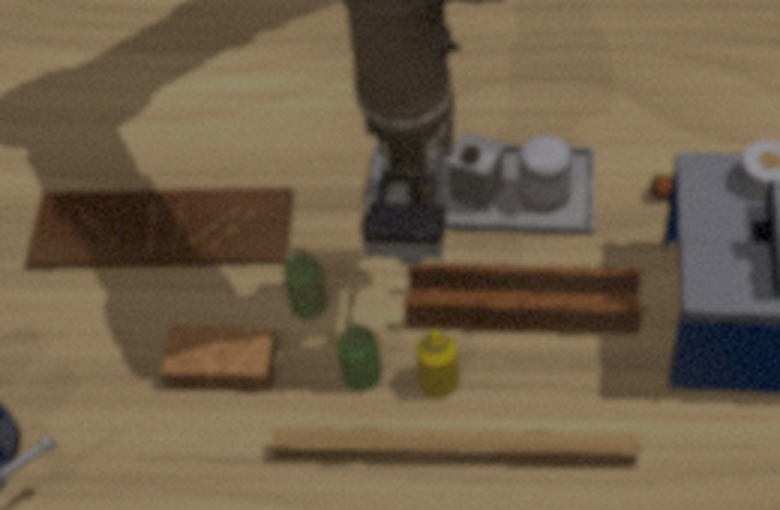

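View pics/t6.png

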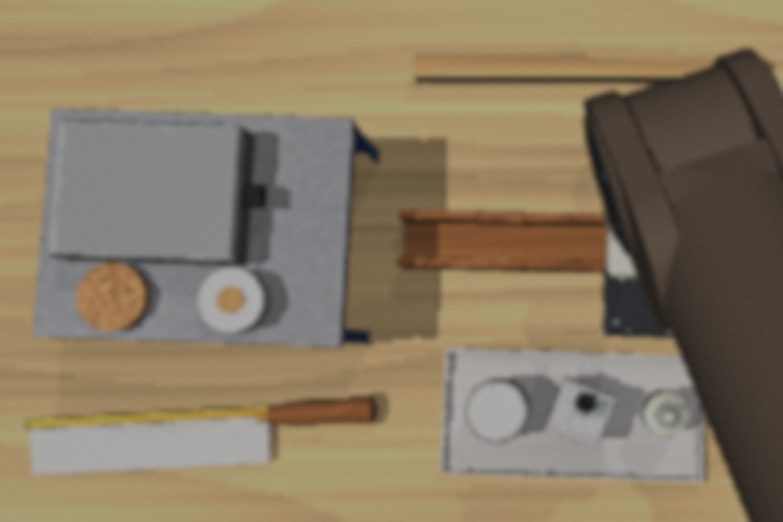

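Run:
```python
from h import *
f=grab_frame("wrist"); t=grab_frame("top"); st()
for p in [(341,318),(427,318),(332,2),(438,2)]: print("near",on(f,p[0]/1.5,p[1]/1.5,.045).round(4))
c=lambda U,V:((U+.5)/2.9-.5+60,(V+.5)/2.9-.5+110)
for p in [(401,211),(401,268)]: print("far",on(t,*c(*p),.045).round(4))
```

```text
t 19.65 tcp [ 0.6211 -0.046   0.1298] x [0.036 0.999 0.001] y [ 0.999 -0.036 -0.001] z [-0.001  0.001 -1.   ] F [ 0.3 -0.  -0.5] op 0.803 q [ 0.34  0.58 -0.53  1.66  0.33  1.   -0.34]
near [ 0.5945 -0.0645  0.045 ]
near [ 0.6507 -0.0664  0.045 ]
near [0.6015 0.1124 0.045 ]
near [0.6563 0.1104 0.045 ]
far [0.6569 0.1836 0.045 ]
far [0.6004 0.1834 0.045 ]
```

```bash
python3 -m handwheel '[{"jaw":0.6,"dp":[35,0,10],"turn":[0,0,0]},{"jaw":0.6,"dp":[35,1,20],"turn":[0,0,0]},{"jaw":0.6,"dp":[35,0,20],"turn":[0,0,0]},{"jaw":0.6,"dp":[0,0,20],"turn":[0,0,0]},{"jaw":0.6,"dp":[0,0,0],"turn":[0,0,0]}]'
python3 -c "from h import *;st()"
python3 -m handwheel '[{"jaw":0.6,"dp":[0,0,20],"turn":[0,0,0]},{"jaw":0.6,"dp":[0,0,20],"turn":[0,0,0]},{"jaw":0.6,"dp":[0,0,6],"turn":[0,0,0]},{"jaw":0.6,"dp":[0,0,0],"turn":[0,0,0]}]'
python3 -c "from h import *;st()"
```

```text
time: 20.15
tcp_pos: [0.6239, 0.0609, 0.0575]
orientation: [0.718, 0.696, -0.002, -0.002]
wrist_force: [-0.2, -1.3, -0.3]
opening: 0.798
t 20.15 tcp [0.6239 0.0609 0.0575] x [ 0.032  0.999 -0.   ] y [ 0.999 -0.032 -0.005] z [-0.005 -0.    -1.   ] F [-0.2 -1.3 -0.3] op 0.798 q [ 0.14  0.67 -0.49  1.7   0.39  0.87 -0.55]
time: 20.55
tcp_pos: [0.6257, 0.0594, 0.0141]
orientation: [0.719, 0.695, -0.001, -0.0]
wrist_force: [-0.4, -0.1, -0.1]
opening: 0.798
t 20.55 tcp [0.6257 0.0594 0.0141] x [ 0.035  0.999 -0.001] y [ 0.999 -0.035 -0.001] z [-0.001 -0.001 -1.   ] F [-0.4 -0.1 -0.1] op 0.798 q [ 0.13  0.72 -0.47  1.73  0.43  0.79 -0.58]
```

```bash
python3 -m handwheel '[{"jaw":-1,"dp":[0,0,0],"turn":[0,0,0]},{"jaw":-1,"dp":[0,0,0],"turn":[0,0,0]},{"jaw":-1,"dp":[0,0,0],"turn":[0,0,0]},{"jaw":-1,"dp":[0,0,0],"turn":[0,0,0]}]' 30
python3 -c "from h import *;st()"
python3 -m handwheel '[{"jaw":-1,"dp":[0,0,-15],"turn":[0,0,0]},{"jaw":-1,"dp":[0,0,-40],"turn":[0,0,0]},{"jaw":-1,"dp":[0,0,-45],"turn":[0,0,0]},{"jaw":-1,"dp":[0,0,-40],"turn":[0,0,0]},{"jaw":-1,"dp":[0,0,0],"turn":[0,0,0]}]'
python3 -c "from h import *;st()"
```

```text
time: 20.95
tcp_pos: [0.6264, 0.0611, 0.0154]
orientation: [0.719, 0.695, 0.0, 0.001]
wrist_force: [-1.3, -1.8, 6.7]
opening: 0.606
t 20.95 tcp [0.6264 0.0611 0.0154] x [ 0.033  0.999 -0.   ] y [ 0.999 -0.033  0.001] z [ 0.001 -0.    -1.   ] F [-1.3 -1.8  6.7] op 0.606 q [ 0.13  0.72 -0.47  1.73  0.43  0.79 -0.58]
time: 21.45
tcp_pos: [0.629, 0.0627, 0.1614]
orientation: [0.719, 0.695, 0.004, 0.003]
wrist_force: [1.1, 0.5, -2.0]
opening: 0.607
t 21.45 tcp [0.629  0.0627 0.1614] x [0.033 0.999 0.002] y [ 0.999 -0.033  0.01 ] z [ 0.01   0.002 -1.   ] F [ 1.1  0.5 -2. ] op 0.607 q [ 0.18  0.56 -0.54  1.61  0.32  1.05 -0.49]
```

```bash
python3 -m handwheel '[{"jaw":-1,"dp":[-25,-6,0],"turn":[0,0,0]},{"jaw":-1,"dp":[-40,-10,0],"turn":[0,0,0]},{"jaw":-1,"dp":[-40,-10,0],"turn":[0,0,0]},{"jaw":-1,"dp":[-40,-10,0],"turn":[0,0,0]},{"jaw":-1,"dp":[-40,-10,0],"turn":[0,0,0]}]'
python3 -m handwheel '[{"jaw":-1,"dp":[-40,-10,0],"turn":[0,0,0]},{"jaw":-1,"dp":[-40,-10,0],"turn":[0,0,0]},{"jaw":-1,"dp":[-40,-10,0],"turn":[0,0,0]},{"jaw":-1,"dp":[-40,-10,0],"turn":[0,0,0]},{"jaw":-1,"dp":[-40,-10,0],"turn":[0,0,-0.02]}]'
python3 -m handwheel '[{"jaw":-1,"dp":[-23,-3,0],"turn":[0,0,-0.02]},{"jaw":-1,"dp":[0,0,0],"turn":[0,0,-0.02]},{"jaw":-1,"dp":[0,0,0],"turn":[0,0,0]},{"jaw":-1,"dp":[0,0,0],"turn":[0,0,0]}]'
python3 -c "from h import *;st()"
```

```text
time: 21.95
tcp_pos: [0.5725, -0.1236, 0.1542]
orientation: [0.719, 0.695, -0.0, -0.0]
wrist_force: [-0.2, 0.0, -1.8]
opening: 0.611
time: 22.45
tcp_pos: [0.516, -0.3217, 0.1542]
orientation: [0.712, 0.703, -0.0, -0.0]
wrist_force: [1.5, -0.0, -2.0]
opening: 0.608
time: 22.85
tcp_pos: [0.5141, -0.3417, 0.1543]
orientation: [0.697, 0.717, 0.0, -0.0]
wrist_force: [-1.3, 0.1, -1.7]
opening: 0.609
t 22.85 tcp [ 0.5141 -0.3417  0.1543] x [-0.028  1.     0.001] y [ 1.     0.028 -0.   ] z [-0.     0.001 -1.   ] F [-1.3  0.1 -1.7] op 0.609 q [ 0.85  0.55 -0.52  1.65  0.3   1.03  0.26]
```

```bash
python3 -m handwheel '[{"jaw":-1,"dp":[-2,2,35],"turn":[0,0,0]},{"jaw":-1,"dp":[0,0,40],"turn":[0,0,0]},{"jaw":-1,"dp":[0,0,35],"turn":[0,0,0]},{"jaw":-1,"dp":[0,0,11],"turn":[0,0,0]},{"jaw":-1,"dp":[0,0,0],"turn":[0,0,0]}]'
python3 -m handwheel '[{"jaw":-1,"dp":[0,0,0],"turn":[0,0,0]}]'
python3 -c "from h import *;st()"
```

```text
time: 23.35
tcp_pos: [0.5154, -0.3437, 0.0322]
orientation: [0.697, 0.717, -0.0, -0.002]
wrist_force: [0.4, 0.3, -1.1]
opening: 0.609
time: 23.45
tcp_pos: [0.5173, -0.345, 0.0349]
orientation: [0.697, 0.717, 0.0, 0.001]
wrist_force: [0.5, 0.5, -2.4]
opening: 0.608
t 23.45 tcp [ 0.5173 -0.345   0.0349] x [-0.028  1.    -0.001] y [1.    0.028 0.002] z [ 0.002 -0.001 -1.   ] F [ 0.5  0.5 -2.4] op 0.608 q [ 0.81  0.68 -0.46  1.74  0.4   0.81  0.19]
```

```bash
python3 -m handwheel '[{"jaw":-1,"dp":[0,0,4],"turn":[0,0,0]},{"jaw":-1,"dp":[0,0,2],"turn":[0,0,0]},{"jaw":-1,"dp":[0,0,0],"turn":[0,0,0]},{"jaw":-1,"dp":[0,0,0],"turn":[0,0,0]}]'
python3 -c "from h import *;st()"
```

```text
time: 23.85
tcp_pos: [0.516, -0.3456, 0.0278]
orientation: [0.698, 0.716, 0.0, 0.0]
wrist_force: [-0.1, -0.2, -2.5]
opening: 0.607
t 23.85 tcp [ 0.516  -0.3456  0.0278] x [-0.027  1.    -0.   ] y [1.    0.027 0.   ] z [ 0. -0. -1.] F [-0.1 -0.2 -2.5] op 0.607 q [ 0.81  0.69 -0.45  1.74  0.4   0.8   0.18]
```

```bash
python3 -m handwheel '[{"jaw":-1,"dp":[1,0,2],"turn":[0,0,0]},{"jaw":-1,"dp":[0,0,0],"turn":[0,0,0]},{"jaw":-1,"dp":[0,0,0],"turn":[0,0,0]}]'
python3 -c "from h import *;st()"
```

```text
time: 24.15
tcp_pos: [0.5161, -0.3455, 0.0273]
orientation: [0.698, 0.716, -0.001, 0.001]
wrist_force: [-4.4, 0.3, 15.2]
opening: 0.609
t 24.15 tcp [ 0.5161 -0.3455  0.0273] x [-0.026  1.    -0.002] y [1.    0.026 0.001] z [ 0.001 -0.002 -1.   ] F [-4.4  0.3 15.2] op 0.609 q [ 0.81  0.69 -0.45  1.74  0.4   0.8   0.18]
```

Contact. Release, rise, and check.

```bash
python3 -m handwheel '[{"jaw":0.6,"dp":[0,0,-1],"turn":[0,0,0]},{"jaw":0.6,"dp":[0,0,0],"turn":[0,0,0]},{"jaw":0.6,"dp":[0,0,-20],"turn":[0,0,0]},{"jaw":0.6,"dp":[0,0,-45],"turn":[0,0,0]},{"jaw":0.6,"dp":[0,0,-50],"turn":[0,0,0]}]'
python3 -m handwheel '[{"jaw":0.6,"dp":[45,-10,0],"turn":[0,0,0]},{"jaw":0.6,"dp":[45,-10,0],"turn":[0,0,0]},{"jaw":0.6,"dp":[45,-10,0],"turn":[0,0,0]},{"jaw":0.6,"dp":[45,-10,0],"turn":[0,0,0]},{"jaw":0.6,"dp":[45,-10,0],"turn":[0,0,0]}]'
python3 - <<'E'
from h import *
st()
f=grab_frame("top"); save("t7",f["frame"][140:290,200:450],3)
f=grab_frame("scene"); save("s7",f["frame"][100:270,90:350],3)
E
```

```text
time: 24.65
tcp_pos: [0.515, -0.3437, 0.1413]
orientation: [0.697, 0.717, -0.0, -0.002]
wrist_force: [1.2, -1.4, -0.0]
opening: 0.8
time: 25.15
tcp_pos: [0.4593, -0.119, 0.1415]
orientation: [0.698, 0.717, 0.0, 0.0]
wrist_force: [1.0, 0.8, 0.6]
opening: 0.801
t 25.15 tcp [ 0.4593 -0.119   0.1415] x [-0.027  1.    -0.   ] y [1.    0.027 0.001] z [ 0.001 -0.    -1.   ] F [1.  0.8 0.6] op 0.801 q [ 0.62  0.36 -0.6   2.    0.27  0.86 -0.1 ]
```

View pics/t7.png

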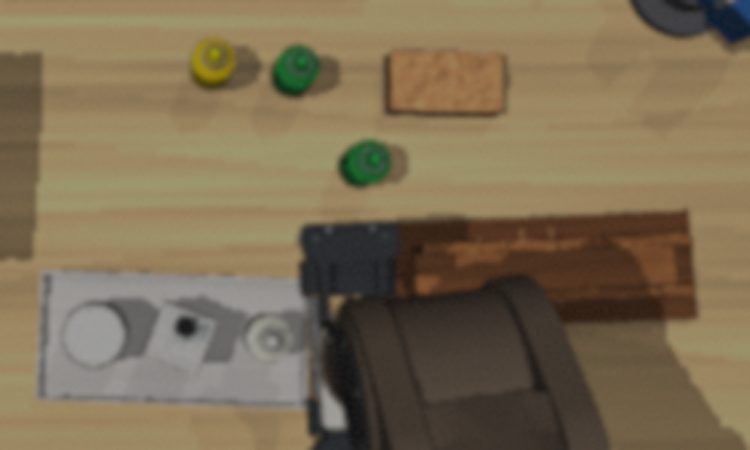

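View pics/s7.png

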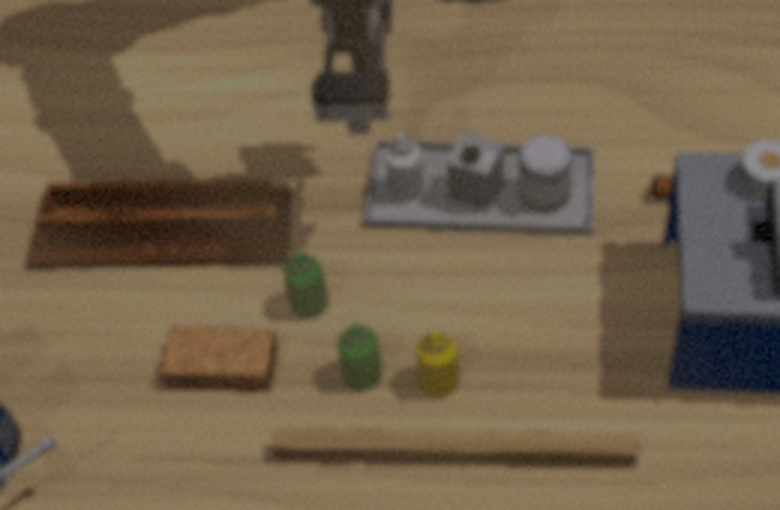

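```bash
python3 - <<'E'
from h import *
f=grab_frame("top")
d=lambda U,V:((U+.5)/3-.5+200,(V+.5)/3-.5+140)
print(on(f,*d(95,334),.073),on(f,*d(187,327),.083),on(f,*d(273,341),.093))
E
python3 -m handwheel '[{"jaw":0.4,"dp":[40,-3,0],"turn":[0,0,-0.01]},{"jaw":0.4,"dp":[0,0,0],"turn":[0,0,0.04]},{"jaw":0.4,"dp":[0,0,0],"turn":[0,0,0]},{"jaw":0.4,"dp":[0,0,0],"turn":[0,0,0]}]'
python3 -c "from h import *;st()"
```

```text
[0.46310333 0.08745992 0.073     ] [0.4688949 0.0038726 0.083    ] [ 0.45611728 -0.07236877  0.093     ]
time: 25.7
tcp_pos: [0.4561, -0.0822, 0.1413]
orientation: [0.708, 0.706, -0.0, 0.0]
wrist_force: [-0.3, -0.9, -0.1]
opening: 0.699
t 25.7 tcp [ 0.4561 -0.0822  0.1413] x [ 0.004  1.    -0.   ] y [ 1.    -0.004  0.   ] z [ 0. -0. -1.] F [-0.3 -0.9 -0.1] op 0.699 q [ 0.55  0.34 -0.61  2.02  0.26  0.85 -0.21]
```

```bash
python3 -m handwheel '[{"jaw":0.4,"dp":[11,0,10],"turn":[0,0,0]},{"jaw":0.4,"dp":[0,0,35],"turn":[0,0,0]},{"jaw":0.4,"dp":[0,0,35],"turn":[0,0,0]},{"jaw":0.4,"dp":[0,0,20],"turn":[0,0,0]},{"jaw":0.4,"dp":[0,0,3],"turn":[0,0,0]}]'
python3 -c "from h import *;st()"
python3 -m handwheel '[{"jaw":-1,"dp":[0,0,0],"turn":[0,0,0]},{"jaw":-1,"dp":[0,0,0],"turn":[0,0,0]},{"jaw":-1,"dp":[0,0,0],"turn":[0,0,0]},{"jaw":-1,"dp":[0,0,0],"turn":[0,0,0]}]' 15
python3 -c "from h import *;st()"
```

```text
time: 26.2
tcp_pos: [0.4543, -0.0709, 0.0361]
orientation: [0.708, 0.706, -0.001, -0.002]
wrist_force: [-0.2, -0.6, -0.6]
opening: 0.703
t 26.2 tcp [ 0.4543 -0.0709  0.0361] x [0.004 1.    0.   ] y [ 1.    -0.004 -0.004] z [-0.004  0.    -1.   ] F [-0.2 -0.6 -0.6] op 0.703 q [ 0.43  0.5  -0.51  2.13  0.42  0.61 -0.38]
time: 26.6
tcp_pos: [0.4565, -0.0702, 0.0393]
orientation: [0.708, 0.706, 0.0, 0.001]
wrist_force: [0.2, -0.3, 5.0]
opening: 0.451
t 26.6 tcp [ 0.4565 -0.0702  0.0393] x [ 0.003  1.    -0.001] y [ 1.    -0.003  0.002] z [ 0.002 -0.001 -1.   ] F [ 0.2 -0.3  5. ] op 0.451 q [ 0.43  0.5  -0.52  2.13  0.42  0.62 -0.38]
```

```bash
python3 -m handwheel '[{"jaw":-1,"dp":[0,0,-15],"turn":[0,0,0]},{"jaw":-1,"dp":[0,0,-30],"turn":[0,0,0]},{"jaw":-1,"dp":[0,0,-15],"turn":[0,0,0]},{"jaw":-1,"dp":[0,0,0],"turn":[0,0,0]}]'
python3 -m handwheel '[{"jaw":-1,"dp":[-2,40,0],"turn":[0,0,0]},{"jaw":-1,"dp":[-3,42,0],"turn":[0,0,0]},{"jaw":-1,"dp":[-3,42,0],"turn":[0,0,0]},{"jaw":-1,"dp":[-2,35,0],"turn":[0,0,0]},{"jaw":-1,"dp":[0,0,0],"turn":[0,0,0]}]'
python3 -m handwheel '[{"jaw":-1,"dp":[0,0,0],"turn":[0,0,0]},{"jaw":-1,"dp":[0,0,0],"turn":[0,0,0]}]'
python3 -c "from h import *;st()"
```

```text
time: 27.0
tcp_pos: [0.4573, -0.07, 0.1005]
orientation: [0.708, 0.706, 0.001, 0.002]
wrist_force: [-0.1, 0.7, -2.2]
opening: 0.451
time: 27.5
tcp_pos: [0.6187, -0.0805, 0.0972]
orientation: [0.708, 0.706, 0.001, 0.001]
wrist_force: [-0.5, -0.1, -0.9]
opening: 0.454
time: 27.7
tcp_pos: [0.6133, -0.0803, 0.0975]
orientation: [0.708, 0.706, -0.001, -0.001]
wrist_force: [-0.3, -0.4, -1.2]
opening: 0.452
t 27.7 tcp [ 0.6133 -0.0803  0.0975] x [ 0.003  1.    -0.   ] y [ 1.    -0.003 -0.002] z [-0.002 -0.    -1.   ] F [-0.3 -0.4 -1.2] op 0.452 q [ 0.4   0.62 -0.53  1.7   0.37  0.94 -0.28]
```

```bash
python3 -m handwheel '[{"jaw":-1,"dp":[0,0,22],"turn":[0,0,0]},{"jaw":-1,"dp":[0,0,22],"turn":[0,0,0]},{"jaw":-1,"dp":[0,0,13],"turn":[0,0,0]},{"jaw":-1,"dp":[0,0,0],"turn":[0,0,0]},{"jaw":-1,"dp":[0,0,0],"turn":[0,0,0]}]'
python3 -m handwheel '[{"jaw":-1,"dp":[0,0,2],"turn":[0,0,0]},{"jaw":-1,"dp":[0,0,0],"turn":[0,0,0]},{"jaw":-1,"dp":[0,0,0],"turn":[0,0,0]}]'
python3 -c "from h import *;st()"
```

```text
time: 28.2
tcp_pos: [0.6146, -0.0803, 0.0418]
orientation: [0.708, 0.706, -0.0, 0.0]
wrist_force: [0.5, 0.3, -1.2]
opening: 0.452
time: 28.5
tcp_pos: [0.6151, -0.0804, 0.0399]
orientation: [0.708, 0.706, 0.0, 0.0]
wrist_force: [-0.6, -0.9, -1.4]
opening: 0.451
t 28.5 tcp [ 0.6151 -0.0804  0.0399] x [ 0.003  1.    -0.   ] y [ 1.    -0.003  0.001] z [ 0.001 -0.    -1.   ] F [-0.6 -0.9 -1.4] op 0.451 q [ 0.37  0.68 -0.5   1.74  0.42  0.83 -0.32]
```

```bash
python3 -m handwheel '[{"jaw":-1,"dp":[0,0,2],"turn":[0,0,0]},{"jaw":-1,"dp":[0,0,2],"turn":[0,0,0]},{"jaw":-1,"dp":[0,0,0],"turn":[0,0,0]},{"jaw":-1,"dp":[0,0,0],"turn":[0,0,0]}]'
python3 -c "from h import *;st()"
```

```text
time: 28.9
tcp_pos: [0.6148, -0.0804, 0.036]
orientation: [0.708, 0.706, -0.0, 0.0]
wrist_force: [-2.4, 0.8, 8.2]
opening: 0.453
t 28.9 tcp [ 0.6148 -0.0804  0.036 ] x [ 0.003  1.    -0.   ] y [ 1.    -0.003  0.   ] z [ 0. -0. -1.] F [-2.4  0.8  8.2] op 0.453 q [ 0.37  0.69 -0.49  1.74  0.43  0.82 -0.32]
```

```bash
python3 -m handwheel '[{"jaw":0.35,"dp":[0,0,0],"turn":[0,0,0]},{"jaw":0.35,"dp":[0,0,0],"turn":[0,0,0]},{"jaw":0.35,"dp":[0,0,-20],"turn":[0,0,0]},{"jaw":0.35,"dp":[0,0,-50],"turn":[0,0,0]},{"jaw":0.35,"dp":[0,0,-45],"turn":[0,0,0]}]'
python3 -m handwheel '[{"jaw":0.5,"dp":[22,-38,0],"turn":[0,0,0]},{"jaw":0.5,"dp":[23,-40,0],"turn":[0,0,0]},{"jaw":0.5,"dp":[23,-40,0],"turn":[0,0,0]},{"jaw":0.5,"dp":[22,-38,0],"turn":[0,0,0.1]},{"jaw":0.5,"dp":[0,0,0],"turn":[0,0,0.13]}]'
python3 -m handwheel '[{"jaw":0.5,"dp":[0,0,0],"turn":[0,0,0.145]},{"jaw":0.5,"dp":[0,0,0],"turn":[0,0,0]},{"jaw":0.5,"dp":[0,0,0],"turn":[0,0,0]}]'
python3 -c "from h import *;st()"
```

```text
time: 29.4
tcp_pos: [0.6143, -0.0802, 0.1512]
orientation: [0.708, 0.706, -0.0, -0.001]
wrist_force: [1.1, 0.0, -0.2]
opening: 0.67
time: 29.9
tcp_pos: [0.4538, 0.0127, 0.1501]
orientation: [0.784, 0.62, -0.001, -0.001]
wrist_force: [0.7, -0.4, -0.1]
opening: 0.749
time: 30.2
tcp_pos: [0.4592, 0.0102, 0.1504]
orientation: [0.826, 0.563, 0.0, 0.0]
wrist_force: [-0.0, 0.6, 0.7]
opening: 0.75
t 30.2 tcp [0.4592 0.0102 0.1504] x [ 0.365  0.931 -0.   ] y [ 0.931 -0.365  0.   ] z [ 0. -0. -1.] F [-0.   0.6  0.7] op 0.75 q [ 0.32  0.31 -0.56  2.02  0.22  0.86 -0.74]
```

```bash
python3 -m handwheel '[{"jaw":0.5,"dp":[-1,0,30],"turn":[0,0,0]},{"jaw":0.5,"dp":[0,0,40],"turn":[0,0,0]},{"jaw":0.5,"dp":[0,0,30],"turn":[0,0,0]},{"jaw":0.5,"dp":[0,0,15],"turn":[0,0,0]},{"jaw":0.5,"dp":[0,0,0],"turn":[0,0,0]}]'
python3 -c "from h import *;st()"
python3 -m handwheel '[{"jaw":-1,"dp":[0,0,0],"turn":[0,0,0]},{"jaw":-1,"dp":[0,0,0],"turn":[0,0,0]},{"jaw":-1,"dp":[0,0,0],"turn":[0,0,0]},{"jaw":-1,"dp":[0,0,0],"turn":[0,0,0]}]' 25
python3 -c "from h import *;st()"
```

```text
time: 30.7
tcp_pos: [0.4572, 0.0091, 0.0333]
orientation: [0.826, 0.563, -0.002, -0.001]
wrist_force: [0.7, -0.1, -0.1]
opening: 0.745
t 30.7 tcp [0.4572 0.0091 0.0333] x [ 0.366  0.931 -0.001] y [ 0.931 -0.366 -0.004] z [-0.004  0.    -1.   ] F [ 0.7 -0.1 -0.1] op 0.745 q [ 0.22  0.49 -0.46  2.14  0.39  0.59 -0.89]
time: 31.1
tcp_pos: [0.4592, 0.0092, 0.0363]
orientation: [0.827, 0.562, 0.001, 0.0]
wrist_force: [-1.3, 0.8, 7.8]
opening: 0.541
t 31.1 tcp [0.4592 0.0092 0.0363] x [0.369 0.929 0.001] y [ 0.929 -0.369  0.002] z [ 0.002 -0.    -1.   ] F [-1.3  0.8  7.8] op 0.541 q [ 0.22  0.49 -0.46  2.14  0.38  0.59 -0.9 ]
```

```bash
python3 -m handwheel '[{"jaw":-1,"dp":[0,0,-15],"turn":[0,0,0]},{"jaw":-1,"dp":[0,0,-30],"turn":[0,0,0]},{"jaw":-1,"dp":[0,0,-20],"turn":[0,0,0]},{"jaw":-1,"dp":[0,0,0],"turn":[0,0,0]}]'
python3 -m handwheel '[{"jaw":-1,"dp":[12,38,0],"turn":[0,0,0]},{"jaw":-1,"dp":[13,40,0],"turn":[0,0,0]},{"jaw":-1,"dp":[13,40,0],"turn":[0,0,0]},{"jaw":-1,"dp":[12,36,0],"turn":[0,0,0]},{"jaw":-1,"dp":[0,0,0],"turn":[0,0,0]}]'
python3 -m handwheel '[{"jaw":-1,"dp":[0,0,20],"turn":[0,0,0]},{"jaw":-1,"dp":[0,0,20],"turn":[0,0,0]},{"jaw":-1,"dp":[0,0,15],"turn":[0,0,0]},{"jaw":-1,"dp":[0,0,4],"turn":[0,0,0]},{"jaw":-1,"dp":[0,0,0],"turn":[0,0,0]}]'
python3 -c "from h import *;st()"
```

```text
time: 31.5
tcp_pos: [0.4604, 0.0093, 0.1029]
orientation: [0.827, 0.562, 0.002, 0.001]
wrist_force: [0.6, -0.0, -1.5]
opening: 0.544
time: 32.0
tcp_pos: [0.6245, -0.002, 0.099]
orientation: [0.828, 0.561, 0.001, 0.001]
wrist_force: [-0.3, 0.5, -2.9]
opening: 0.54
time: 32.5
tcp_pos: [0.6196, -0.0012, 0.0406]
orientation: [0.827, 0.562, -0.001, -0.0]
wrist_force: [1.0, -0.0, -2.9]
opening: 0.544
t 32.5 tcp [ 0.6196 -0.0012  0.0406] x [ 0.369  0.929 -0.001] y [ 0.929 -0.369 -0.001] z [-0.002 -0.    -1.   ] F [ 1.  -0.  -2.9] op 0.544 q [ 0.21  0.67 -0.45  1.74  0.38  0.82 -0.79]
```

Need about 7 mm more (contact near z = 0.033).

```bash
python3 -m handwheel '[{"jaw":-1,"dp":[0,1,4],"turn":[0,0,0]},{"jaw":-1,"dp":[0,0,3],"turn":[0,0,0]},{"jaw":-1,"dp":[0,0,0],"turn":[0,0,0]},{"jaw":-1,"dp":[0,0,0],"turn":[0,0,0]}]'
python3 -c "from h import *;st()"
```

```text
time: 32.9
tcp_pos: [0.6213, -0.0016, 0.0346]
orientation: [0.827, 0.562, 0.0, 0.0]
wrist_force: [0.6, -0.8, -1.5]
opening: 0.544
t 32.9 tcp [ 0.6213 -0.0016  0.0346] x [0.369 0.929 0.   ] y [ 0.929 -0.369  0.   ] z [ 0. -0. -1.] F [ 0.6 -0.8 -1.5] op 0.544 q [ 0.21  0.68 -0.44  1.74  0.38  0.81 -0.79]
```

```bash
python3 -m handwheel '[{"jaw":-1,"dp":[0,0,2.5],"turn":[0,0,0]},{"jaw":-1,"dp":[0,0,0],"turn":[0,0,0]},{"jaw":-1,"dp":[0,0,0],"turn":[0,0,0]}]'
python3 -c "from h import *;st()"
```

```text
time: 33.2
tcp_pos: [0.6217, -0.0015, 0.0332]
orientation: [0.827, 0.562, 0.0, 0.0]
wrist_force: [-2.1, -1.0, 9.0]
opening: 0.545
t 33.2 tcp [ 0.6217 -0.0015  0.0332] x [0.369 0.929 0.   ] y [ 0.929 -0.369  0.001] z [ 0.001 -0.    -1.   ] F [-2.1 -1.   9. ] op 0.545 q [ 0.21  0.68 -0.44  1.74  0.38  0.8  -0.79]
```

```bash
python3 -m handwheel '[{"jaw":0.5,"dp":[0,0,0],"turn":[0,0,0]},{"jaw":0.5,"dp":[0,0,0],"turn":[0,0,0]},{"jaw":0.5,"dp":[0,0,-20],"turn":[0,0,0]},{"jaw":0.5,"dp":[0,0,-50],"turn":[0,0,0]},{"jaw":0.5,"dp":[0,0,-45],"turn":[0,0,0]}]'
python3 -m handwheel '[{"jaw":0.7,"dp":[0,0,0],"turn":[0,0,-0.13]},{"jaw":0.7,"dp":[0,0,0],"turn":[0,0,-0.13]},{"jaw":0.7,"dp":[0,0,0],"turn":[0,0,-0.12]},{"jaw":0.7,"dp":[22,-40,0],"turn":[0,0,0]},{"jaw":0.7,"dp":[23,-40,0],"turn":[0,0,0]}]'
python3 -m handwheel '[{"jaw":0.7,"dp":[23,-40,0],"turn":[0,0,0]},{"jaw":0.7,"dp":[22,-38,0],"turn":[0,0,0]},{"jaw":0.7,"dp":[0,0,0],"turn":[0,0,0]},{"jaw":0.7,"dp":[0,0,0],"turn":[0,0,0]}]'
python3 -c "from h import *;st()"
```

```text
time: 33.7
tcp_pos: [0.6208, -0.0015, 0.1479]
orientation: [0.827, 0.562, -0.0, -0.001]
wrist_force: [1.4, -0.2, 0.4]
opening: 0.746
time: 34.2
tcp_pos: [0.5406, 0.0432, 0.1463]
orientation: [0.707, 0.707, 0.0, -0.0]
wrist_force: [0.2, 1.7, 0.6]
opening: 0.849
time: 34.6
tcp_pos: [0.4628, 0.0884, 0.1473]
orientation: [0.706, 0.708, 0.0, 0.001]
wrist_force: [0.5, -0.6, -0.4]
opening: 0.847
t 34.6 tcp [0.4628 0.0884 0.1473] x [-0.004  1.    -0.001] y [1.    0.004 0.001] z [ 0.001 -0.001 -1.   ] F [ 0.5 -0.6 -0.4] op 0.847 q [ 0.23  0.36 -0.67  2.    0.29  0.88 -0.59]
```

```bash
python3 -m handwheel '[{"jaw":0.7,"dp":[0,-1,30],"turn":[0,0,0]},{"jaw":0.7,"dp":[0,0,40],"turn":[0,0,0]},{"jaw":0.7,"dp":[0,0,30],"turn":[0,0,0]},{"jaw":0.7,"dp":[0,0,12],"turn":[0,0,0]},{"jaw":0.7,"dp":[0,0,0],"turn":[0,0,0]}]'
python3 -c "from h import *;st()"
python3 -m handwheel '[{"jaw":-1,"dp":[0,0,0],"turn":[0,0,0]},{"jaw":-1,"dp":[0,0,0],"turn":[0,0,0]},{"jaw":-1,"dp":[0,0,0],"turn":[0,0,0]},{"jaw":-1,"dp":[0,0,0],"turn":[0,0,0]}]' 25
python3 -c "from h import *;st()"
```

```text
time: 35.1
tcp_pos: [0.4619, 0.0876, 0.0336]
orientation: [0.707, 0.708, -0.001, -0.001]
wrist_force: [0.1, 0.1, -0.7]
opening: 0.848
t 35.1 tcp [0.4619 0.0876 0.0336] x [-0.001  1.    -0.   ] y [ 1.     0.001 -0.003] z [-0.003 -0.    -1.   ] F [ 0.1  0.1 -0.7] op 0.848 q [ 0.13  0.53 -0.56  2.11  0.47  0.63 -0.76]
time: 35.5
tcp_pos: [0.4628, 0.0882, 0.036]
orientation: [0.706, 0.708, 0.001, 0.001]
wrist_force: [-1.5, -0.1, 7.7]
opening: 0.649
t 35.5 tcp [0.4628 0.0882 0.036 ] x [-0.002  1.     0.   ] y [1.    0.002 0.002] z [ 0.002  0.    -1.   ] F [-1.5 -0.1  7.7] op 0.649 q [ 0.13  0.52 -0.56  2.11  0.47  0.63 -0.76]
```

```bash
python3 -m handwheel '[{"jaw":-1,"dp":[0,0,-15],"turn":[0,0,0]},{"jaw":-1,"dp":[0,0,-30],"turn":[0,0,0]},{"jaw":-1,"dp":[0,0,-20],"turn":[0,0,0]},{"jaw":-1,"dp":[0,0,0],"turn":[0,0,0]}]'
python3 -m handwheel '[{"jaw":-1,"dp":[-2,40,0],"turn":[0,0,0]},{"jaw":-1,"dp":[-3,42,0],"turn":[0,0,0]},{"jaw":-1,"dp":[-3,42,0],"turn":[0,0,0]},{"jaw":-1,"dp":[-2,39,0],"turn":[0,0,0]},{"jaw":-1,"dp":[0,0,0],"turn":[0,0,0]}]'
python3 -m handwheel '[{"jaw":-1,"dp":[0,0,20],"turn":[0,0,0]},{"jaw":-1,"dp":[0,0,20],"turn":[0,0,0]},{"jaw":-1,"dp":[0,0,15],"turn":[0,0,0]},{"jaw":-1,"dp":[0,0,6],"turn":[0,0,0]},{"jaw":-1,"dp":[0,0,0],"turn":[0,0,0]}]'
python3 -m handwheel '[{"jaw":-1,"dp":[0,0,2],"turn":[0,0,0]},{"jaw":-1,"dp":[0,0,0],"turn":[0,0,0]},{"jaw":-1,"dp":[0,0,0],"turn":[0,0,0]}]'
python3 -c "from h import *;st()"
```

```text
time: 35.9
tcp_pos: [0.4638, 0.0886, 0.1026]
orientation: [0.707, 0.708, 0.002, 0.002]
wrist_force: [0.3, 0.2, -2.6]
opening: 0.644
time: 36.4
tcp_pos: [0.6295, 0.0769, 0.0987]
orientation: [0.708, 0.707, 0.001, 0.001]
wrist_force: [-1.2, 0.5, -1.9]
opening: 0.646
time: 36.9
tcp_pos: [0.6242, 0.0783, 0.0379]
orientation: [0.706, 0.708, -0.001, -0.001]
wrist_force: [0.2, -0.2, -2.2]
opening: 0.646
time: 37.2
tcp_pos: [0.6255, 0.0785, 0.0376]
orientation: [0.706, 0.708, 0.0, 0.0]
wrist_force: [0.4, -0.8, -2.1]
opening: 0.645
t 37.2 tcp [0.6255 0.0785 0.0376] x [-0.002  1.     0.   ] y [1.    0.002 0.001] z [ 0.001  0.    -1.   ] F [ 0.4 -0.8 -2.1] op 0.645 q [ 0.14  0.71 -0.54  1.71  0.46  0.85 -0.6 ]
```

```bash
python3 -m handwheel '[{"jaw":-1,"dp":[0,0,3],"turn":[0,0,0]},{"jaw":-1,"dp":[0,0,2.5],"turn":[0,0,0]},{"jaw":-1,"dp":[0,0,0],"turn":[0,0,0]},{"jaw":-1,"dp":[0,0,0],"turn":[0,0,0]}]'
python3 -c "from h import *;st()"
```

```text
time: 37.6
tcp_pos: [0.6254, 0.0785, 0.033]
orientation: [0.706, 0.708, 0.0, 0.001]
wrist_force: [-3.9, -1.8, 14.8]
opening: 0.648
t 37.6 tcp [0.6254 0.0785 0.033 ] x [-0.002  1.    -0.   ] y [1.    0.002 0.001] z [ 0.001 -0.    -1.   ] F [-3.9 -1.8 14.8] op 0.648 q [ 0.14  0.72 -0.54  1.71  0.47  0.84 -0.6 ]
```

Grounded; release, rise and retract clear (back over the tray, high), then inspect.

```bash
python3 -m handwheel '[{"jaw":0.7,"dp":[0,0,-1],"turn":[0,0,0]},{"jaw":0.7,"dp":[0,0,0],"turn":[0,0,0]},{"jaw":0.7,"dp":[0,0,-20],"turn":[0,0,0]},{"jaw":0.7,"dp":[0,0,-50],"turn":[0,0,0]},{"jaw":0.7,"dp":[0,0,-50],"turn":[0,0,0]}]'
python3 -m handwheel '[{"jaw":0.7,"dp":[-10,-40,-20],"turn":[0,0,0]},{"jaw":0.7,"dp":[-10,-40,-20],"turn":[0,0,0]},{"jaw":0.7,"dp":[-10,-40,-20],"turn":[0,0,0]},{"jaw":0.7,"dp":[0,-40,-10],"turn":[0,0,0]},{"jaw":0.7,"dp":[0,-40,0],"turn":[0,0,0]}]'
python3 -m handwheel '[{"jaw":0.7,"dp":[0,-35,0],"turn":[0,0,0]},{"jaw":0.7,"dp":[0,0,0],"turn":[0,0,0]},{"jaw":0.7,"dp":[0,0,0],"turn":[0,0,0]}]'
python3 - <<'E'
from h import *
st()
f=grab_frame("top"); save("t8",f["frame"][110:290,60:330],2.9); save("t8d",f["frame"][140:290,200:450],3)
f=grab_frame("scene"); save("s8",f["frame"][100:270,90:350],3)
E
```

```text
time: 38.1
tcp_pos: [0.6242, 0.0783, 0.1526]
orientation: [0.706, 0.708, -0.001, -0.001]
wrist_force: [1.5, -0.3, 0.1]
opening: 0.848
time: 38.6
tcp_pos: [0.4244, 0.0481, 0.2234]
orientation: [0.707, 0.708, 0.001, 0.001]
wrist_force: [0.6, 0.3, 0.6]
opening: 0.849
time: 38.9
tcp_pos: [0.3902, 0.0477, 0.2227]
orientation: [0.707, 0.708, 0.0, 0.001]
wrist_force: [0.0, -0.2, 0.3]
opening: 0.85
t 38.9 tcp [0.3902 0.0477 0.2227] x [-0.002  1.    -0.001] y [1.    0.002 0.002] z [ 0.002 -0.001 -1.   ] F [ 0.  -0.2  0.3] op 0.85 q [ 0.44  0.13 -0.75  2.05  0.1   1.   -0.36]
```

View pics/t8.png

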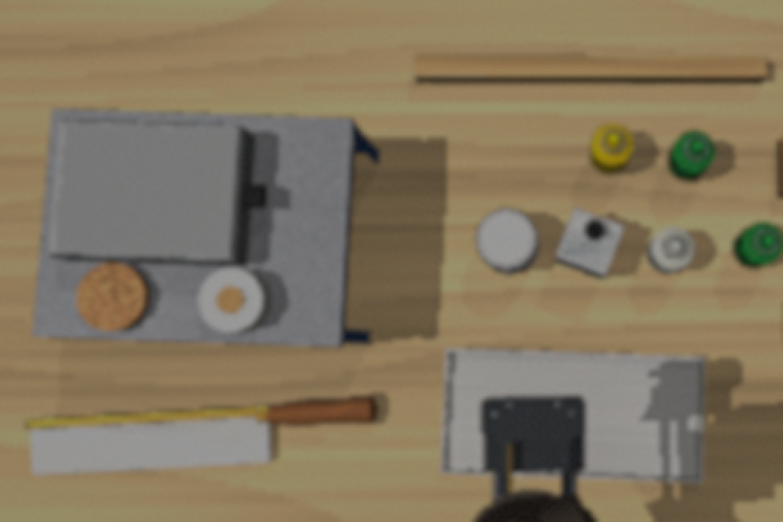

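View pics/t8d.png

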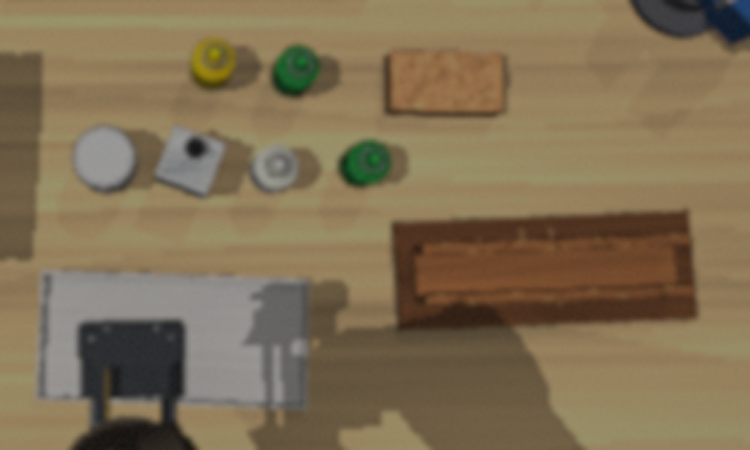

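View pics/s8.png

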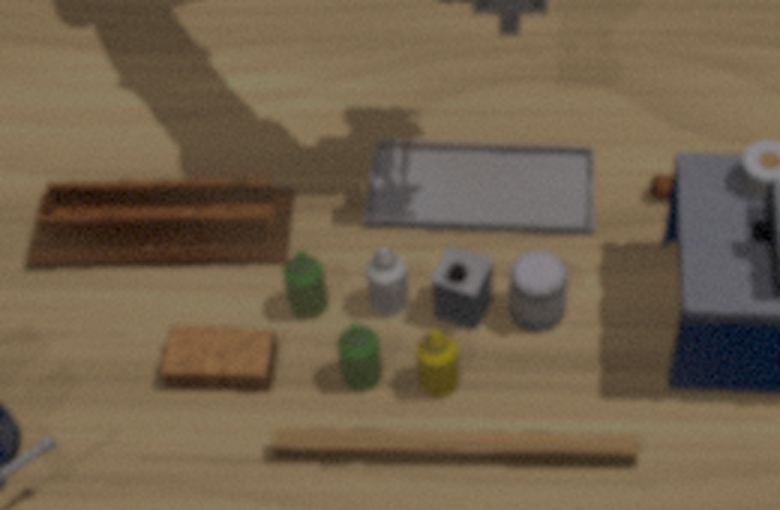

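Run:
```python
from h import *
f=grab_frame("top")
d=lambda U,V:((U+.5)/3-.5+200,(V+.5)/3-.5+140)
for p in [(416,243),(418,303),(690,236),(692,294)]: print(on(f,*d(*p),.057).round(4))
for p in [(416,243),(418,303)]: print("z12",on(f,*d(*p),.012).round(4))
c,sn=np.cos(.026),np.sin(.026)
for z in (.012,.057):
  for a in(-.028,.028):
    for b in(-.125,.125): print(z,a,b,((proj(f,[.5163+a*c-b*sn,-.3458+a*sn+b*c,z])-[200,140]+.5)*3-.5).round(0))
save("t9",f["frame"][200:260,320:440],6)
```

```text
[ 0.5426 -0.2115  0.057 ]
[ 0.4871 -0.2113  0.057 ]
[ 0.5461 -0.4675  0.057 ]
[ 0.4924 -0.466   0.057 ]
z12 [ 0.5437 -0.2221  0.012 ]
z12 [ 0.4858 -0.2219  0.012 ]
0.012 -0.028 -0.125 [675. 294.]
0.012 -0.028 0.125 [418. 304.]
0.012 0.028 -0.125 [670. 236.]
0.012 0.028 0.125 [414. 246.]
0.057 -0.028 -0.125 [698. 295.]
0.057 -0.028 0.125 [429. 305.]
0.057 0.028 -0.125 [693. 234.]
0.057 0.028 0.125 [425. 245.]
```

View pics/t9.png

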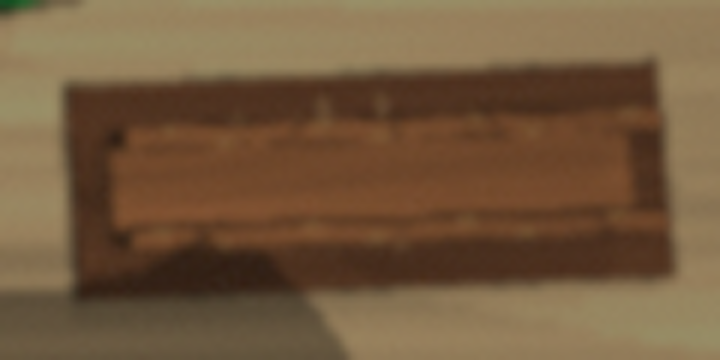

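Run:
```python
from h import *
f=grab_frame("top")
e=lambda U,V:((U+.5)/6-.5+320,(V+.5)/6-.5+200)
for n,z,P in [("top",.057,[(126,130),(133,246),(661,112),(668,228)]),("floorfar",.021,[(633,170)]),("bot",.012,[(108,185)])]:
  for p in P: print(n,on(f,*e(*p),z).round(4))
print("top outer",on(f,*e(400,121),.057),on(f,*e(400,243),.057), "board mid",on(f,*e(400,72),.012),on(f,*e(400,283),.012))
```

```text
top [ 0.5409 -0.2177  0.057 ]
top [ 0.4872 -0.219   0.057 ]
top [ 0.5463 -0.4677  0.057 ]
top [ 0.4926 -0.4676  0.057 ]
floorfar [ 0.5196 -0.47    0.021 ]
bot [ 0.5154 -0.2189  0.012 ]
top outer [ 0.54357362 -0.34571597  0.057     ] [ 0.48714449 -0.34287664  0.057     ] board mid [ 0.56860341 -0.36343541  0.012     ] [ 0.46665128 -0.35830551  0.012     ]
```

```bash
python3 -c "
from bench import hand_in
print(hand_in())"
```

```text
the job is handed in; nothing more can be done
None
```

The job is done and handed in at about 39 s of the 138 s allowed; the hand-in gave no verdict.

**What I did:** I stood the glue bottle, square tin and round tin upright in the tray. I then pulled the mitre box out about 194 mm, gripped it again at its middle and laid it on the saw board. Finally I put the three containers back where they had stood.

**Last checks, from the overhead picture:**
- **Mitre box:** its centre is at about (0.5165, -0.344) and the board's at (0.5164, -0.346), so it is about 2 mm off centre. It is channel up and lies along the board to within about 0.01 rad.
- **Containers:** all three are upright, each about 1–2 mm from where it started.
- **Other things:** the sanding block, batten, saw and the green and yellow bottles look just as they did in the first pictures. I compared those by eye and did not measure them again.
- **Arm:** the gripper is open and clear of everything, about 0.22 m up over the tray.

No check failed. My first reading of the box's long edges on the board was blurred and came out about 6 mm too long. I read them again on an enlarged picture, which gave the right 250 mm.

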